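Change over the blocks in an air leak-test jig

ROBOT

A 6-joint arm with a two-finger parallel gripper is mounted at the origin on a cart in front of the work surface, level with it; the furniture and walls round the work are solid. World frame = base frame: x ahead of the robot, y to its left, z up, the work surface at z = 0. Lengths are in m, angles in rad, forces in N, time in s.
With the tool pointing down it reaches from about 0.35 to 0.925 m from the base axis. Payload 6.4 kg.
Tool frame: the origin (TCP) lies on the centre line of the jaws, within the pads' length; the fingertips stand 22 mm ahead of it and the grasp point (between the pads) lies 3 mm ahead of it; z points along the fingers, y is the line along which they close (so a half turn about z gives the same grasp; the last joint's range is limited). The gripper opens to 94 mm and grips with 3 to 60 N. Pads are 16 mm wide; open, the fingers measure 119 mm over their backs; the gripper's body (75 mm by 177 mm) begins 78 mm behind the grasp point.
Start: joints at [-1.47, 0.245, 1.558, -0, 1.339, -0.174], TCP at [0.176, -0.626, 0.227] pointing down, gripper open.
Joint ranges: [-3.13, 3.13], [-1.02, 2.26], [0.13, 2.54], [-0.95, 4.09], [0.21, 2.88], [-2.74, 2.74]. Speed limits (rad/s): [2.57, 2.57, 3.14, 3.14, 3.14, 3.14].

INTERFACE

Orientations are given as a rotation vector (axis times angle).
In Python, from workcell import manip, grab_frame, camera_model gives the robot as it stands.
- The arm moves only by the tool send_rows, never from a script. Its argument "increments" is a list of rows, each a list of 7 numbers: the opening, from 0 (shut) to 1 (fully open), then the shift along the world's x, y, z in mm, then the turn, a rotation vector about the world's x, y, z in degrees. In form: [[claw, tx, ty, tz, rx, ry, rz], ...]. A call has 1 to 20 rows; each row is the pose to reach, as a shift and turn from the pose commanded when the call began; what a row does not reach only later rows make up. A row lasts 1/12 s, in which the tool goes at most 41.7 mm and 7.16 degrees, less where a joint would pass 70% of its speed; a pose out of reach is approached as far as the arm can. A call with a gripper value outside its range is refused whole. The fingers move at their own pace and stop on an object; "newtons" is the grip in N (left out, the last holds). Time passes only in rows, so rows that repeat a pose let the fingers close. It gives the time, the measured TCP pose, the force, the opening and the grip force at its end, in the units of the state.
- manip.get_obs(): the state, without advancing time (a new reading comes with each control period).
- grab_frame(name): name is "side" or "top" or "wrist"; returns the picture (480x640x3 uint8, red, green, blue); there is no depth.
- camera_model(name): a dict with "fx", "fy", "cx", "cy" (pixels), "R" (3x3) and "t" (3): a world point X has camera coordinates R X + t; the wrist camera has in their place "hand_eye" (4x4, takes a point from camera to tool coordinates, whose origin is the TCP and whose axes are the flange's). Camera axes: x right, y down, z forward; pixel columns grow to the right and rows downward; lengths in m; the calibration is good to about 2 mm. A picture is of the moment at which its call begins: read the wrist's pose just before it. camera_model takes no time and is no camera call.
- manip.close_job(): hands the job in; it is judged then, once.
The state is a dict: "t": time; "qpos": joint angles; "dq": joint speeds; "tau": joint torques, N m; "tcp_pos": TCP position; "orientation": TCP orientation; "wrist_force": force on the tool from outside, world axes, zero at the start; "wrist_torque": the same for the moment, N m; "opening": finger opening in m; "gripper_force": force on a finger pad.
Only numpy, scipy, OpenCV 4.12 (cv2) and the standard library are available. Lean on these libraries where they do the work, as an engineer would, in place of code of your own. Each camera call takes 0.05 s, during which the arm holds its last target. There are 200 camera calls.

TASK

Change over the leak-test jig: shut the air valve, back the cam lever right off, move the tested blocks from the jig into the grey tray and lay every untested block in a nest of its own. Then turn the cam lever just far enough to take up the gap and press the sprung seal pad back about 3 mm without overrunning it, and last open the air valve fully to its stop. The cam must never be backed off while the air is on, and leave the other things on the table alone.

Things in the scene. Friction and masses are not known exactly. Their poses are not given: they have to be found in the camera images.
- valve (a joint): quarter-turn air valve, handle angle in rad: 0 = shut (handle square across the pipe, pointing along the jig's +x), 1.571 = open (handle in line with the pipe, pointing away from the nests along the jig's +y); hard stops at both; turns anticlockwise from above to open; stays where left; needs about 2 N at the grip
- valve_stem (a point): point on the vertical turning axis of the valve handle, at the height of the middle of the handle (80 mm above the table). This frame does not turn with the handle; its axes are the jig's: x across the nests, y the way the jaw pushes (along the pipe), z up
- valve_grip (a point): middle of the black grip of the flat valve handle, 80 mm out from the axis; grip 62 x 20 x 14 mm, ends 106 mm from the axis; its x axis points outward along the handle. Nothing taller than 68 mm stands under the handle's sweep
- cam (a joint): eccentric cam lever, rad: 0 = backed right off (stop), grows anticlockwise from above to 2.6 (stop). It pushes the jaw forward by 11 mm per rad. Stiff: about 4 N at the knob, up to 6 N when clamping; stays where left
- cam_pivot (a point): point on the vertical axis of the cam lever, at the height of the middle of the knob (84 mm above the table); axes are the jig's and do not turn with the lever
- cam_knob (a point): middle of the upright round black knob at the end of the cam lever, 110 mm out from the pivot; knob 22 mm diameter, 42 mm tall, top at 104 mm above the table, lever bar just under it. At cam angle 0 it lies 195 degrees anticlockwise from the jig's +x as seen from above the pivot
- seal_pad (a joint): how far the sprung, rubber-faced seal pad opposite the jaw is pushed back (m): 0 = free, 0.003 = gap taken up and sealed, over 0.007 = overrun; 4 N/mm in all. Only blocks pushed by the jaw move it. It stands on a back stop whose setting varies by 6 mm from start to start, so it begins to move at cam angles from about 1.4 to 2.0
- nest_0 (a point): nest 0 of 3 in the jig, 66 mm apart along the jig's x: where a block's centre belongs when it is put in with the cam right back (44 mm above the table). Axes: x across, y along the block and the way the jaw pushes. With the cam right back a block has 10 mm of room towards -y and 6 to 12 mm towards +y; clamped, it stands 7 to 17 mm along +y
- nest_1 (a point): nest 1 of 3 (middle), as nest 0. In each nest the block rests on a 12 mm wide rail whose top is 30 mm above the table (base plate under it 10 mm), between two pairs of flared guides
- nest_2 (a point): nest 2 of 3, as nest 0. The guides are 8 mm thick at y = -32 and +40 mm from this point; the 64 mm between them is free for fingers; sideways play 2 mm each side at the bottom, 7 mm at the guides' tops, 50 mm above the table. Jaw and pad are 57 mm tall
- block_0_c (a point): centre of an untested distributor block: square dark steel bar 28 x 90 x 28 mm, 0.26 to 0.48 kg, long axis y, small bright ports on ends and top; lies loose on the table to the left of the jig, centre 14 mm up (two or three are there; None if absent)
- block_1_c (a point): centre of an untested distributor block: square dark steel bar 28 x 90 x 28 mm, 0.26 to 0.48 kg, long axis y, small bright ports on ends and top; lies loose on the table to the left of the jig, centre 14 mm up (two or three are there; None if absent)
- block_2_c (a point): centre of an untested distributor block: square dark steel bar 28 x 90 x 28 mm, 0.26 to 0.48 kg, long axis y, small bright ports on ends and top; lies loose on the table to the left of the jig, centre 14 mm up (two or three are there; None if absent)
- tested_0_c (a point): centre of an already tested block, same shape and size (28 x 90 x 28 mm, long axis y), at the start standing in nest 0 of the jig (one or two are there; None if absent)
- tested_1_c (a point): centre of an already tested block, same shape and size (28 x 90 x 28 mm, long axis y), at the start standing in nest 1 of the jig (one or two are there; None if absent)
- tested_2_c (a point): centre of an already tested block, same shape and size (28 x 90 x 28 mm, long axis y), at the start standing in nest 2 of the jig (one or two are there; None if absent)
- tray_floor (a point): centre of the inner floor of the grey finished-parts tray, 4 mm above the table; inside 162 (its x) x 118 (its y) mm, walls 22 mm high and 4 mm thick, loose, 0.8 kg
- jar_c (a point): middle of a paint jar, 56 mm wide, 66 mm tall; bystander
- grease_c (a point): middle of a grease tube 57 x 150 x 40 mm, lying; bystander
- joint_a_c (a point): middle of a forged ball joint 117 x 182 x 113 mm; bystander
There are look-alikes about, which are no part of the job. Leave any white look-alike of the part that bears tested_0_c alone. Leave any yellow look-alike of the part that bears tested_2_c alone.

How it is judged:
On the way, in this order (a step that is already met when the one before it is completed fails the run):
1. the air valve is shut against its stop (value of joint valve below 0.07 rad), for 0.2 s.
2. the cam lever is backed right off, air still shut (value of joint cam below 0.3 rad and value of joint valve below 0.07 rad), for 0.2 s.
3. every untested block lies in a nest and every tested block in the tray, air still shut (height (world z) of block_0_c between 0.04 and 0.048 m and (horizontal distance between block_0_c and nest_0 below 0.024 m or horizontal distance between block_0_c and nest_1 below 0.024 m or horizontal distance between block_0_c and nest_2 below 0.024 m) and height (world z) of block_1_c between 0.04 and 0.048 m and (horizontal distance between block_1_c and nest_0 below 0.024 m or horizontal distance between block_1_c and nest_1 below 0.024 m or horizontal distance between block_1_c and nest_2 below 0.024 m) and height (world z) of block_2_c between 0.04 and 0.048 m and (horizontal distance between block_2_c and nest_0 below 0.024 m or horizontal distance between block_2_c and nest_1 below 0.024 m or horizontal distance between block_2_c and nest_2 below 0.024 m) and x of tested_0_c in the frame of tray_floor between -0.08 and 0.08 m and y of tested_0_c in the frame of tray_floor between -0.06 and 0.06 m and z of tested_0_c in the frame of tray_floor between 0 and 0.03 m and x of tested_1_c in the frame of tray_floor between -0.08 and 0.08 m and y of tested_1_c in the frame of tray_floor between -0.06 and 0.06 m and z of tested_1_c in the frame of tray_floor between 0 and 0.03 m and x of tested_2_c in the frame of tray_floor between -0.08 and 0.08 m and y of tested_2_c in the frame of tray_floor between -0.06 and 0.06 m and z of tested_2_c in the frame of tray_floor between 0 and 0.03 m and value of joint valve below 0.07 rad), for 0.2 s.
4. the cam has taken up the gap: seal pad pressed back 1.5 to 5 mm, blocks still in their nests, air still shut (height (world z) of block_0_c between 0.04 and 0.048 m and (horizontal distance between block_0_c and nest_0 below 0.024 m or horizontal distance between block_0_c and nest_1 below 0.024 m or horizontal distance between block_0_c and nest_2 below 0.024 m) and height (world z) of block_1_c between 0.04 and 0.048 m and (horizontal distance between block_1_c and nest_0 below 0.024 m or horizontal distance between block_1_c and nest_1 below 0.024 m or horizontal distance between block_1_c and nest_2 below 0.024 m) and height (world z) of block_2_c between 0.04 and 0.048 m and (horizontal distance between block_2_c and nest_0 below 0.024 m or horizontal distance between block_2_c and nest_1 below 0.024 m or horizontal distance between block_2_c and nest_2 below 0.024 m) and value of joint seal_pad between 0.0015 and 0.005 m and value of joint valve below 0.07 rad), for 0.3 s.
5. the air valve is open against its stop (value of joint valve above 1.5 rad and value of joint seal_pad between 0.0015 and 0.005 m), for 0.2 s.
At the end, for the whole second after the job is handed in: Every untested block lies in a nest (centre within 24 mm of the nest point, mostly along the nest, and seated to within 4 mm in height), every tested block lies in the tray, the seal pad is pressed back 1.5 to 5 mm and the valve handle is within 4 degrees of its open stop (all of step 5 and height (world z) of block_0_c between 0.04 and 0.048 m and (horizontal distance between block_0_c and nest_0 below 0.024 m or horizontal distance between block_0_c and nest_1 below 0.024 m or horizontal distance between block_0_c and nest_2 below 0.024 m) and height (world z) of block_1_c between 0.04 and 0.048 m and (horizontal distance between block_1_c and nest_0 below 0.024 m or horizontal distance between block_1_c and nest_1 below 0.024 m or horizontal distance between block_1_c and nest_2 below 0.024 m) and height (world z) of block_2_c between 0.04 and 0.048 m and (horizontal distance between block_2_c and nest_0 below 0.024 m or horizontal distance between block_2_c and nest_1 below 0.024 m or horizontal distance between block_2_c and nest_2 below 0.024 m) and x of tested_0_c in the frame of tray_floor between -0.08 and 0.08 m and y of tested_0_c in the frame of tray_floor between -0.06 and 0.06 m and z of tested_0_c in the frame of tray_floor between 0 and 0.03 m and x of tested_1_c in the frame of tray_floor between -0.08 and 0.08 m and y of tested_1_c in the frame of tray_floor between -0.06 and 0.06 m and z of tested_1_c in the frame of tray_floor between 0 and 0.03 m and x of tested_2_c in the frame of tray_floor between -0.08 and 0.08 m and y of tested_2_c in the frame of tray_floor between -0.06 and 0.06 m and z of tested_2_c in the frame of tray_floor between 0 and 0.03 m); the robot touches nothing.
It fails at once if the seal pad is overrun (pushed back more than 7 mm) (value of joint seal_pad above 0.007 m).
It fails at once if the cam is backed off (below 1.0 rad) while the air valve is open (over 0.3 rad) (value of joint valve above 0.3 rad and value of joint cam below 1 rad).
It fails at once if a bystander is moved more than 30 mm (distance of any of jar_c, grease_c, joint_a_c from where it was at the start of the episode above 0.03 m).
Of tested_0, tested_1, tested_2 only 1 to 2 are there at a start; the rules pass over those that are not, and their reading is None.
Of block_0, block_1, block_2 only 2 to 3 are there at a start; the rules pass over those that are not, and their reading is None.
At some moment in a run one of block_0, block_1, block_2, tray may be knocked a few centimetres aside while the robot is not near it.
Once in a run the grip may slacken for a moment while it holds something.
It also fails if it takes over 210 s, if anything falls off the work surface, if the arm or the gripper's body presses on something with over 40 N, if the wrist force passes 120 N, or if a joint passes its speed limit or range.

## Working session

There is one attempt and no reset: what is moved stays moved. The work goes in short steps, Python scripts to look and compute and a tool call to move; the robot and the scene stay as the last step left them, time stands still between calls to the robot, and variables do not carry over. Pictures are saved under pics/ and viewed, at most 14 in all, crops included, and the job is handed in when it is done.

Besides the shell and the picture viewer there is one more tool, called after "Emit:" as name(argument=value, ...), one argument or row to a line, values as JSON. send_rows: Moves the arm, as the interface text tells. Its arguments: {"type":"object","properties":{"increments":{"type":"array","items":{"type":"array","items":{"type":"number"}}},"newtons":{"type":"number"}},"required":["increments"]}

```bash
mkdir -p pics; ls; python3 - <<'E'
from workcell import manip, grab_frame, camera_model
import cv2
for n in ("top","side"):
    cv2.imwrite(f"pics/{n}0.png",grab_frame(n)[:,:,::-1]); print(n,camera_model(n))
print(camera_model("wrist")); o=manip.get_obs();print(o)
E
```

```text
pics
top {'fx': 492.14605573081616, 'fy': 492.14605573081616, 'cx': 324.51537807304413, 'cy': 239.18029156132974, 'R': array([[ 0.01463667, -0.99988651, -0.00356793],
       [-0.99522293, -0.01422375, -0.09658673],
       [ 0.09652502,  0.00496459, -0.99531818]]), 't': array([0.06094136, 0.49149632, 1.29084856])}
side {'fx': 607.5998153249055, 'fy': 607.5998153249055, 'cx': 324.7673312858592, 'cy': 237.18448820422626, 'R': array([[ 0.9959998 ,  0.08712431,  0.019843  ],
       [ 0.06876647, -0.6055657 , -0.79281861],
       [-0.05705754,  0.79101172, -0.60913455]]), 't': array([-0.49120915,  0.07922176,  1.64919551])}
{'fx': 346.5646846235151, 'fy': 346.5646846235151, 'cx': 324.3080923496704, 'cy': 237.2156621708848, 'hand_eye': array([[ 2.24562518e-04, -9.69776414e-01, -2.43995198e-01,
         7.04607966e-02],
       [ 9.99999464e-01, -2.87273699e-05,  1.03453480e-03,
        -1.16841981e-03],
       [-1.01027679e-03, -2.43995300e-01,  9.69775888e-01,
        -1.56850411e-01],
       [ 0.00000000e+00,  0.00000000e+00,  0.00000000e+00,
         1.00000000e+00]])}
{'t': 0.1, 'qpos': array([-1.47008191e+00,  2.45758868e-01,  1.55885989e+00,  1.60069901e-05,
        1.33871278e+00, -1.74115448e-01]), 'dq': array([-6.62766865e-05, -2.13455430e-03, -1.86531934e-03,  9.41965946e-05,
       -7.11197726e-05,  1.47767197e-03]), 'tau': array([ 3.06710808e-04, -4.16915917e+01, -3.15525877e+01,  6.87070610e-02,
        3.10386450e-02, -5.22601226e-05]), 'tcp_pos': array([ 0.17634842, -0.62510568,  0.22646349]), 'orientation': array([-3.11025820e+00, -4.30100687e-01, -1.24601405e-04]), 'wrist_force': array([-0.58945719, -1.20396907,  0.03141716]), 'wrist_torque': array([ 0.00600548, -0.01234844, -0.03741799]), 'gripper_force': 0.0, 'opening': 0.0941212160557608}
```

View pics/top0.png

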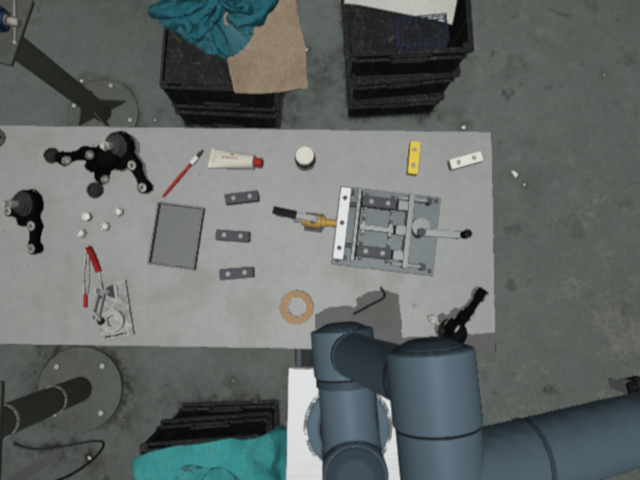

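View pics/side0.png

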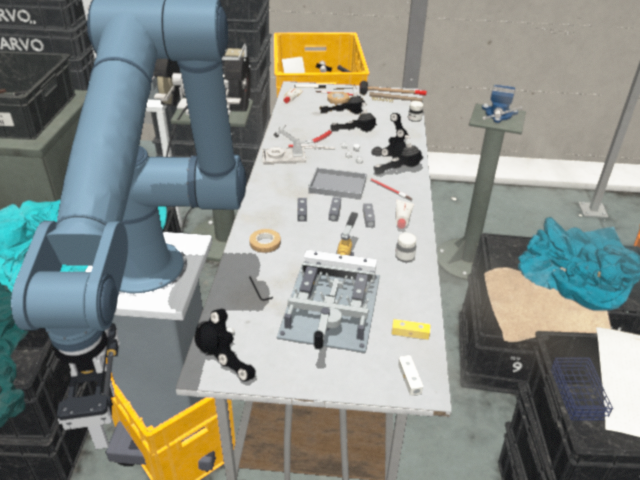

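Top view: jig at about (385,230), with the valve handle at (285,212) pointing +y (open) and the cam knob at (466,234). Three dark bars lie left of the jig at (242,197), (234,236) and (237,272), with the tray at (177,236). The white (465,159) and yellow (413,157) bars are look-alikes. Next, an enlarged crop to confirm.

```bash
cat > h.py <<'E'
import numpy as np, cv2
from scipy.spatial.transform import Rotation as Ro
from workcell import manip, grab_frame, camera_model
def ray(n,u,v,z,pose=None):
    """world point on plane z seen at pixel u,v"""
    m=camera_model(n); d=np.array([(u-m["cx"])/m["fx"],(v-m["cy"])/m["fy"],1])
    if n=="wrist":
        p,r=pose; R=Ro.from_rotvec(r).as_matrix(); H=m["hand_eye"]
        c=R@H[:3,3]+p; d=R@H[:3,:3]@d
    else:
        c=-m["R"].T@m["t"]; d=m["R"].T@d
    return c+d*(z-c[2])/d[2]
def proj(n,X,pose=None):
    m=camera_model(n); X=np.asarray(X,float)
    if n=="wrist":
        p,r=pose; R=Ro.from_rotvec(r).as_matrix(); H=m["hand_eye"]
        q=H[:3,:3].T@(R.T@(X-p)-H[:3,3])
    else: q=m["R"]@X+m["t"]
    return np.array([m["fx"]*q[0]/q[2]+m["cx"],m["fy"]*q[1]/q[2]+m["cy"]])
def pose():
    o=manip.get_obs(); return o["tcp_pos"],o["orientation"]
def yaw(r):
    """world direction of the tool's closing axis y, degrees"""
    y=Ro.from_rotvec(r).as_matrix()[:,1]; return np.degrees(np.arctan2(y[1],y[0]))
def snap(n,f,crop=None,k=1):
    p=pose(); im=grab_frame(n)[:,:,::-1].copy(); cv2.imwrite("pics/raw_"+f,im)
    if crop: a,b,c,d=crop; im=im[b:d,a:c]
    if k!=1: im=cv2.resize(im,None,fx=k,fy=k,interpolation=cv2.INTER_CUBIC)
    cv2.imwrite("pics/"+f,im); np.save("pics/"+f+".npy",np.array(p)); print(f,p[0].round(4),"closing axis deg",round(yaw(p[1]),1)); return p
E
python3 - <<'E'
from h import *
im=cv2.imread("pics/top0.png")
cv2.imwrite("pics/c1.png",cv2.resize(im[170:290,210:480],None,fx=2.96,fy=2.96,interpolation=cv2.INTER_CUBIC))
for n,(u,v,z) in dict(b2=(242,197.5,.028),b1=(234,236,.028),b0=(237.5,272.5,.028),tray=(177,236,.02),knob=(466,234,.104),grip=(285,212,.087),pivot=(420,228,.08),n2=(378,203,.058),n0=(376,253,.058)).items(): print(n,ray("top",u,v,z).round(3))
print(yaw(pose()[1]))
E
```

```text
b2 [0.599 0.291 0.028]
b1 [0.495 0.309 0.028]
b0 [0.398 0.297 0.028]
tray [0.494 0.464 0.02 ]
knob [ 0.501 -0.287  0.104]
grip [0.553 0.17  0.087]
pivot [ 0.517 -0.176  0.08 ]
n2 [ 0.584 -0.071  0.058]
n0 [ 0.453 -0.066  0.058]
-74.2536050509867
```

View pics/c1.png

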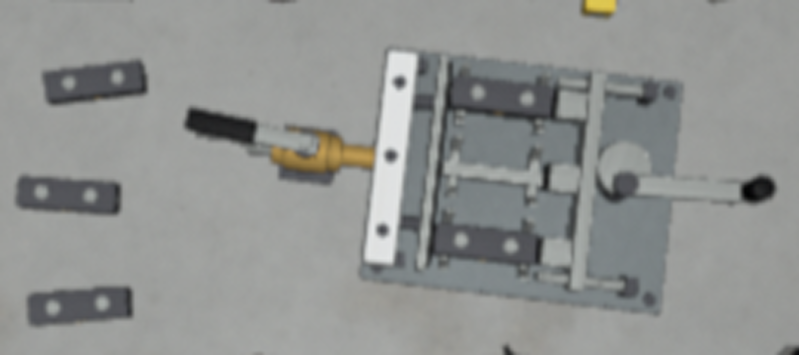

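All confirmed: dark bars with ports at crop (95,82), (68,195) and (80,305) are untested. Dark bars in nests 2 and 0, at crop (500,97) and (487,243), are tested; nest 1 is empty. I'll move over the jig for a closer wrist view.

Emit:
send_rows(
  increments=[
    [0.5, 100, 200, 174, 0, 0, 20],
    [0.5, 344, 625, 174, 0, 0, 67],
    [0.5, 344, 625, 174, 0, 0, 67],
    [0.5, 344, 625, 174, 0, 0, 67],
    [0.5, 344, 625, 174, 0, 0, 67],
    [0.5, 344, 625, 174, 0, 0, 67],
    [0.5, 344, 625, 174, 0, 0, 67],
    [0.5, 344, 625, 174, 0, 0, 67],
    [0.5, 344, 625, 174, 0, 0, 67],
    [0.5, 344, 625, 174, 0, 0, 67],
    [0.5, 344, 625, 174, 0, 0, 67],
    [0.5, 344, 625, 174, 0, 0, 67],
    [0.5, 344, 625, 174, 0, 0, 67],
    [0.5, 344, 625, 174, 0, 0, 67],
    [0.5, 344, 625, 174, 0, 0, 67],
    [0.5, 344, 625, 174, 0, 0, 67],
    [0.5, 344, 625, 174, 0, 0, 67],
    [0.5, 344, 625, 174, 0, 0, 67],
    [0.5, 344, 625, 174, 0, 0, 67],
    [0.5, 344, 625, 174, 0, 0, 67],
  ],
)

```text
t: 1.77
tcp_pos: [0.5206, 0.0004, 0.4011]
orientation: [-2.354, -2.08, 0.001]
wrist_force: [0.0, -0.1, -0.8]
opening: 0.0474
gripper_force: 0.0
```

Emit:
send_rows(
  increments=[
    [0.5, 0, 0, 0, 0, 0, 0],
    [0.5, 0, 0, 0, 0, 0, 0],
    [0.5, 0, 0, 0, 0, 0, 0],
    [0.5, 0, 0, 0, 0, 0, 0],
  ],
)

```text
t: 2.1
tcp_pos: [0.52, -0.0016, 0.4012]
orientation: [-2.359, -2.074, 0.0]
wrist_force: [0.9, 0.5, -0.0]
opening: 0.0472
gripper_force: 0.0
```

```bash
python3 - <<'E'
from h import *
snap("wrist","w1.png",None,1.25)
E
```

```text
w1.png [ 0.52   -0.0016  0.4012] closing axis deg -7.4
```

View pics/w1.png

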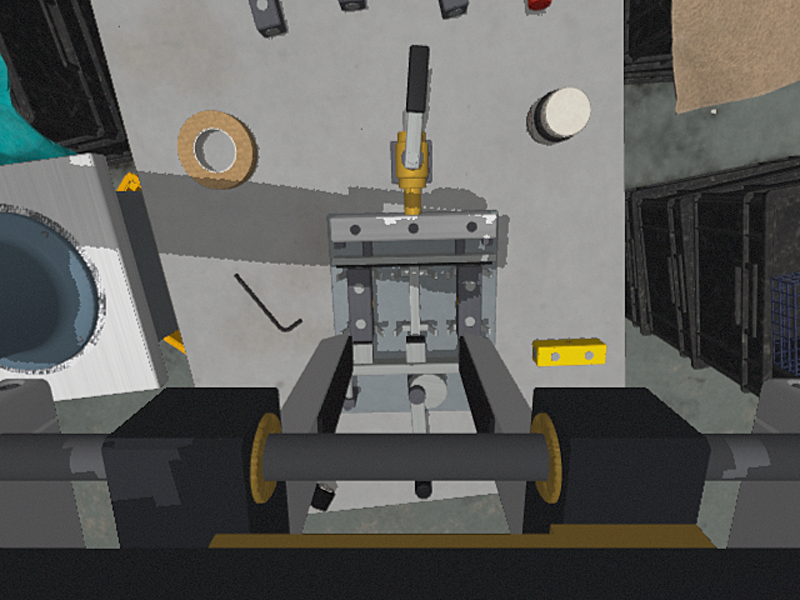

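```bash
python3 - <<'E'
from h import *
p=tuple(np.load("pics/w1.png.npy"))
W=dict(gripTip=(419,46,.087),gripC=(418,80,.087),gripInner=(416,111,.087),hubend=(412,166,.087),knob=(424,489,.104),pivot=(428,391,.062),
 t0a=(358,290,.058),t0b=(359,324,.058),t2a=(470,288,.058),t2b=(470,323,.058),barL=(330,222,.057),barR=(497,214,.057),barR2=(497,236,.057),barL2=(331,242,.057),
 n1g_top=(414,270,.05),n1g_bot=(414,325,.05))
for k,(u,v,z) in W.items(): print(k,ray("wrist",u/1.25,v/1.25,z,p)[:2].round(4))
print()
c=lambda u,v:(210+u/2.96,170+v/2.96)
T=dict(gripTip=(187,118,.087),gripInner=(254,132,.087),knob=(760,187,.104),t0a=(461,240,.058),t0b=(511,246,.058),t2a=(478,92,.058),t2b=(528,99,.058),barL=(380,263,.057),barR=(403,52,.057),boltL1=(382,230,.057),boltR=(399,82,.057))
for k,(u,v,z) in T.items(): print(k,ray("top",*c(u,v),z)[:2].round(4))
E
```

```text
gripTip [0.5591 0.2004]
gripC [0.5544 0.1703]
gripInner [0.549  0.1421]
hubend [0.5383 0.0897]
knob [ 0.5056 -0.2871]
pivot [ 0.5252 -0.1793]
t0a [ 0.4579 -0.0408]
t0b [ 0.4526 -0.0827]
t2a [ 0.5899 -0.0554]
t2b [ 0.5859 -0.0987]
barL [0.4384 0.042 ]
barR [0.6284 0.0266]
barR2 [0.6265 0.0017]
barL2 [0.4356 0.0193]
n1g_top [ 0.5267 -0.0269]
n1g_bot [ 0.5183 -0.0951]

gripTip [0.5579 0.2002]
gripInner [0.5465 0.142 ]
knob [ 0.503  -0.2889]
t0a [ 0.4578 -0.0396]
t0b [ 0.4531 -0.0834]
t2a [ 0.5893 -0.0537]
t2b [ 0.5837 -0.098 ]
barL [0.4366 0.0312]
barR [0.6245 0.013 ]
boltL1 [0.4656 0.0298]
boltR [0.5975 0.0162]
```

Jig yaw comes out at about -6.2°, stem at (0.539, 0.096), and the handle points at 80°. I'll lower the fingers so they straddle the grip.

Emit:
send_rows(
  increments=[
    [0.5, 33, 173, -100, 0, 0, -2.8],
    [0.5, 33, 173, -100, 0, 0, -2.8],
    [0.5, 33, 173, -250, 0, 0, -2.8],
    [0.5, 33, 173, -250, 0, 0, -2.8],
    [0.5, 33, 173, -250, 0, 0, -2.8],
    [0.5, 33, 173, -250, 0, 0, -2.8],
    [0.5, 33, 173, -250, 0, 0, -2.8],
    [0.5, 33, 173, -250, 0, 0, -2.8],
    [0.5, 33, 173, -250, 0, 0, -2.8],
    [0.5, 33, 173, -275, 0, 0, -2.8],
    [0.5, 33, 173, -300, 0, 0, -2.8],
    [0.5, 33, 173, -309, 0, 0, -2.8],
    [0.5, 33, 173, -309, 0, 0, -2.8],
    [0.27, 33, 173, -309, 0, 0, -2.8],
    [0.27, 33, 173, -309, 0, 0, -2.8],
    [0.27, 33, 173, -309, 0, 0, -2.8],
    [0.27, 33, 173, -309, 0, 0, -2.8],
    [0.27, 33, 173, -309, 0, 0, -2.8],
  ],
  newtons=6,
)

```text
t: 3.65
tcp_pos: [0.554, 0.1724, 0.0935]
orientation: [2.407, 2.018, 0.002]
wrist_force: [0.3, 0.4, -0.1]
opening: 0.0258
gripper_force: 0.0
```

```bash
python3 - <<'E'
from h import *
o=manip.get_obs(); p=o["tcp_pos"]; print(p,yaw(o["orientation"]),o["opening"])
S=np.array([.539,.096]); c=p[:2]
for i,th in enumerate(np.linspace(79.8,-4,13)[1:]):
    g=S+.078*np.array([np.cos(np.radians(th)),np.sin(np.radians(th))]); print(((g-c)*1000).round(1),round(th-79.8,1))
E
```

```text
[0.55400632 0.17241527 0.09354539] -10.05541951881887 0.025813880228062185
[ 8.  -1.9] -7.0
[16.9 -5.3] -14.0
[25.3 -9.7] -21.0
[ 33.2 -15.1] -27.9
[ 40.3 -21.4] -34.9
[ 46.5 -28.5] -41.9
[ 51.9 -36.3] -48.9
[ 56.3 -44.8] -55.9
[ 59.6 -53.7] -62.8
[ 61.8 -62.9] -69.8
[ 62.9 -72.4] -76.8
[ 62.8 -81.9] -83.8
```

Emit:
send_rows(
  increments=[
    [0.27, 8, -2, 0, 0, 0, -7],
    [0.27, 17, -5, 0, 0, 0, -14],
    [0.27, 25, -10, 0, 0, 0, -21],
    [0.27, 33, -15, 0, 0, 0, -28],
    [0.27, 40, -21, 0, 0, 0, -35],
    [0.27, 46, -28, 0, 0, 0, -42],
    [0.27, 52, -36, 0, 0, 0, -49],
    [0.27, 56, -45, 0, 0, 0, -56],
    [0.27, 60, -54, 0, 0, 0, -63],
    [0.27, 62, -63, 0, 0, 0, -70],
    [0.27, 63, -72, 0, 0, 0, -77],
    [0.27, 63, -77, 0, 0, 0, -80],
    [0.27, 63, -82, 0, 0, 0, -84],
    [0.27, 63, -82, 0, 0, 0, -84],
    [0.27, 63, -82, 0, 0, 0, -84],
  ],
)

```text
t: 4.9
tcp_pos: [0.6166, 0.0903, 0.0928]
orientation: [3.14, -0.109, 0.001]
wrist_force: [0.2, 0.1, 0.7]
opening: 0.0252
gripper_force: 0.0
```

Emit:
send_rows(
  increments=[
    [0.27, 0, -2, 0, 0, 0, -2],
    [0.27, 0, -3, 0, 0, 0, -2],
    [0.27, 0, -3, 0, 0, 0, -2],
  ],
)

```text
t: 5.15
tcp_pos: [0.6164, 0.0878, 0.0927]
orientation: [-3.137, 0.163, -0.0]
wrist_force: [-0.7, 1.4, 1.1]
opening: 0.0257
gripper_force: 0.7
```

Emit:
send_rows(
  increments=[
    [0.27, 0, -1, 0, 0, 0, 0],
    [0.27, 0, -2, 0, 0, 0, 0],
    [0.27, 0, -2, 0, 0, 0, 0],
  ],
)

```text
t: 5.4
tcp_pos: [0.6164, 0.087, 0.0927]
orientation: [-3.134, 0.165, -0.0]
wrist_force: [-0.4, 6.4, 0.4]
opening: 0.0257
gripper_force: 3.4
```

Emit:
send_rows(
  increments=[
    [0.27, 0, -1, 0, 0, 0, 0],
    [0.27, 0, -2, 0, 0, 0, 0],
    [0.27, 0, -2, 0, 0, 0, 0],
    [0.27, 0, -2, 0, 0, 0, 0],
  ],
)

```text
t: 5.73
tcp_pos: [0.6164, 0.0865, 0.0926]
orientation: [-3.131, 0.165, -0.0]
wrist_force: [0.6, 12.3, 0.9]
opening: 0.0265
gripper_force: 6.0
```

```bash
python3 - <<'E'
from h import *
snap("top","t2.png",(210,150,480,310),2.96)
print(proj("top",(.539,.096,.087)))
E
```

```text
t2.png [0.6164 0.0865 0.0926] closing axis deg -96.0
[313.75854123 217.76084204]
```

View pics/t2.png

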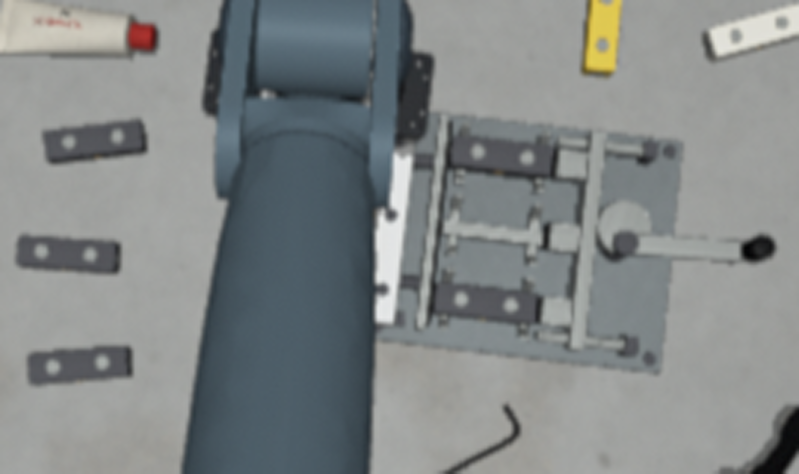

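The valve is on its stop: the force rose to 12 N with no further motion. Now to the cam knob.

Emit:
send_rows(
  increments=[
    [0.27, 0, 3, 0, 0, 0, 0],
    [0.4, 0, 4, 30, 0, 0, 0],
    [0.6, 0, 4, 70, 0, 0, 0],
    [0.6, 0, 0, 100, 0, 0, 0],
    [0.6, -112, -371, 100, 0, 0, 94],
    [0.6, -112, -371, 100, 0, 0, 94],
    [0.6, -112, -371, 100, 0, 0, 94],
    [0.6, -112, -371, 100, 0, 0, 94],
    [0.6, -112, -371, 100, 0, 0, 94],
    [0.6, -112, -371, 100, 0, 0, 94],
    [0.6, -112, -371, 100, 0, 0, 94],
    [0.6, -112, -371, 100, 0, 0, 94],
    [0.6, -112, -371, 100, 0, 0, 94],
    [0.6, -112, -371, 100, 0, 0, 94],
    [0.6, -112, -371, 100, 0, 0, 94],
    [0.6, -112, -371, 100, 0, 0, 94],
    [0.6, -112, -371, 100, 0, 0, 94],
    [0.6, -112, -371, 100, 0, 0, 94],
    [0.6, -112, -371, 100, 0, 0, 94],
    [0.6, -112, -371, 100, 0, 0, 94],
  ],
)

```text
t: 7.45
tcp_pos: [0.5043, -0.2879, 0.1925]
orientation: [2.263, 2.179, -0.001]
wrist_force: [-0.4, 0.6, -0.2]
opening: 0.0561
gripper_force: 0.0
```

Emit:
send_rows(
  increments=[
    [0.6, 0, 0, 0, 0, 0, 0],
    [0.6, 0, 0, 0, 0, 0, 0],
  ],
)

```text
t: 7.62
tcp_pos: [0.5044, -0.2876, 0.1925]
orientation: [2.262, 2.18, -0.0]
wrist_force: [-0.1, 0.1, -0.7]
opening: 0.0566
gripper_force: 0.0
```

```bash
python3 - <<'E'
from h import *
p=snap("wrist","w3.png",None,1.0)
for a in [(.5045,-.288,.104),(.509,-.178,.07)]: print(proj("wrist",a,p))
t=snap("top","t3.png",(230,130,490,310),2)
a=cv2.imread("pics/w3.png"); b=cv2.imread("pics/t3.png"); 
cv2.imwrite("pics/m3.png",cv2.resize(a,(800,600)))
E
```

```text
w3.png [ 0.5044 -0.2876  0.1925] closing axis deg -2.1
[325.03113832 250.3883976 ]
[325.58713669  97.54576097]
t3.png [ 0.5044 -0.2876  0.1925] closing axis deg -2.1
```

View pics/m3.png

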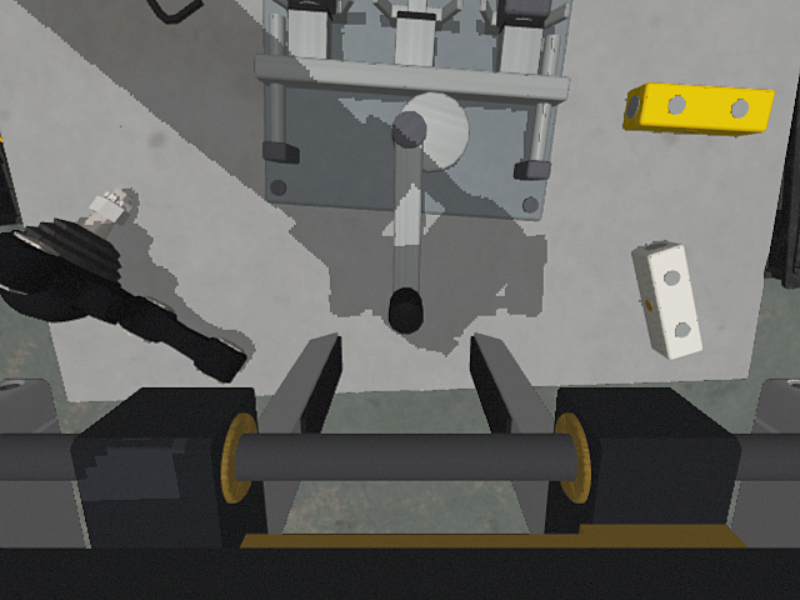

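The knob is about 4 mm further +y than predicted. The ball joint lies clear of the sweep. Descending and straddling the knob.

Emit:
send_rows(
  increments=[
    [0.6, 0, 4, -40, 0, 0, 0],
    [0.6, 0, 4, -70, 0, 0, 0],
    [0.6, 0, 4, -90, 0, 0, 0],
    [0.6, 0, 4, -100, 0, 0, 0],
    [0.28, 0, 4, -100, 0, 0, 0],
    [0.28, 0, 4, -100, 0, 0, 0],
    [0.28, 0, 4, -100, 0, 0, 0],
    [0.28, 0, 4, -100, 0, 0, 0],
    [0.28, 0, 4, -100, 0, 0, 0],
  ],
  newtons=15,
)

```text
t: 8.47
tcp_pos: [0.5052, -0.2843, 0.0941]
orientation: [2.259, 2.179, 0.0]
wrist_force: [0.2, 0.6, 0.6]
opening: 0.0277
gripper_force: 0.0
```

```bash
python3 - <<'E'
from h import *
o=manip.get_obs(); print(o["tcp_pos"],o["opening"],o["gripper_force"])
S=np.array([.508,-.174]); c=np.array([.504,-.284])
for th in list(np.linspace(268,196,13)[1:])+[192,188]:
    g=S+.110*np.array([np.cos(np.radians(th)),np.sin(np.radians(th))]); print(((g-c)*1000).round(1),round(th-268,1))
E
```

```text
[ 0.50524531 -0.28434032  0.09411095] 0.027665679112337815 0.0
[-11.3   1.1] -6.0
[-22.6   3.3] -12.0
[-33.6   6.6] -18.0
[-44.2  11.1] -24.0
[-54.3  16.7] -30.0
[-63.7  23.3] -36.0
[-72.4  30.9] -42.0
[-80.3  39.3] -48.0
[-87.2  48.5] -54.0
[-93.1  58.4] -60.0
[-98.   68.8] -66.0
[-101.7   79.7] -72.0
[-103.6   87.1] -76
[-104.9   94.7] -80
```

Emit:
send_rows(
  increments=[
    [0.28, -6, 0.5, 0, 0, 0, -3],
    [0.28, -11, 1, 0, 0, 0, -6],
    [0.28, -23, 3, 0, 0, 0, -12],
    [0.28, -34, 7, 0, 0, 0, -18],
    [0.28, -44, 11, 0, 0, 0, -24],
    [0.28, -54, 17, 0, 0, 0, -30],
    [0.28, -64, 23, 0, 0, 0, -36],
    [0.28, -72, 31, 0, 0, 0, -42],
    [0.28, -80, 39, 0, 0, 0, -48],
    [0.28, -87, 48, 0, 0, 0, -54],
    [0.28, -93, 58, 0, 0, 0, -60],
    [0.28, -98, 69, 0, 0, 0, -66],
    [0.28, -100, 74, 0, 0, 0, -69],
    [0.28, -102, 80, 0, 0, 0, -72],
    [0.28, -102, 80, 0, 0, 0, -72],
  ],
)

```text
t: 9.72
tcp_pos: [0.4034, -0.2041, 0.094]
orientation: [3.108, 0.435, 0.004]
wrist_force: [0.2, -1.5, 1.0]
opening: 0.0264
gripper_force: 0.5
```

Emit:
send_rows(
  increments=[
    [0.28, -1, 4, 0, 0, 0, -2],
    [0.28, -2, 7, 0, 0, 0, -4],
    [0.28, -2, 10, 0, 0, 0, -5],
    [0.28, -2, 10, 0, 0, 0, -5],
  ],
)

```text
t: 10.05
tcp_pos: [0.402, -0.1972, 0.094]
orientation: [3.117, 0.302, 0.006]
wrist_force: [3.4, -12.1, -5.4]
opening: 0.0266
gripper_force: 6.4
```

Emit:
send_rows(
  increments=[
    [0.28, 0, 2, 0, 0, 0, 0],
    [0.28, 0, 4, 0, 0, 0, 0],
    [0.28, 0, 4, 0, 0, 0, 0],
  ],
)

```text
t: 10.3
tcp_pos: [0.402, -0.1967, 0.094]
orientation: [3.109, 0.303, 0.005]
wrist_force: [1.6, -28.9, -14.8]
opening: 0.027
gripper_force: 14.1
```

Cam is on its stop: 29 N with no motion. Retreat, then take tested block 0 from nest 0.

Emit:
send_rows(
  increments=[
    [0.28, 0, -6, 0, 0, 0, 0],
    [0.5, 0, -7, 0, 0, 0, 0],
    [0.55, 0, -7, 30, 0, 0, 0],
    [0.55, 0, -7, 70, 0, 0, 0],
    [0.55, 20, 20, 108, 0, 0, 20],
    [0.55, 56, 128, 108, 0, 0, 73],
    [0.55, 56, 128, 108, 0, 0, 73],
    [0.55, 56, 128, 108, 0, 0, 73],
    [0.55, 56, 128, 108, 0, 0, 73],
    [0.55, 56, 128, 108, 0, 0, 73],
    [0.55, 56, 128, 108, 0, 0, 73],
    [0.55, 56, 128, 108, 0, 0, 73],
    [0.55, 56, 128, 108, 0, 0, 73],
    [0.55, 56, 128, 108, 0, 0, 73],
    [0.55, 56, 128, 108, 0, 0, 73],
    [0.55, 56, 128, 108, 0, 0, 73],
    [0.55, 56, 128, 108, 0, 0, 73],
    [0.55, 56, 128, 108, 0, 0, 73],
    [0.55, 56, 128, 108, 0, 0, 73],
  ],
  newtons=40,
)

```text
t: 11.88
tcp_pos: [0.4563, -0.0616, 0.2004]
orientation: [-2.337, -2.1, 0.0]
wrist_force: [0.1, -0.6, -0.5]
opening: 0.0518
gripper_force: 0.0
```

```bash
python3 - <<'E'
from h import *
o=manip.get_obs(); print(yaw(o["orientation"]))
p=snap("wrist","w4.png",None,1.25)
for a in [(.4555,-.0615,.058),(.587,-.0764,.058)]: print(proj("wrist",a,p)*1.25)
E
```

```text
-6.113668303339338
w4.png [ 0.4563 -0.0616  0.2004] closing axis deg -6.1
[404.81252126 291.11326503]
[590.92301578 292.23182042]
```

View pics/w4.png

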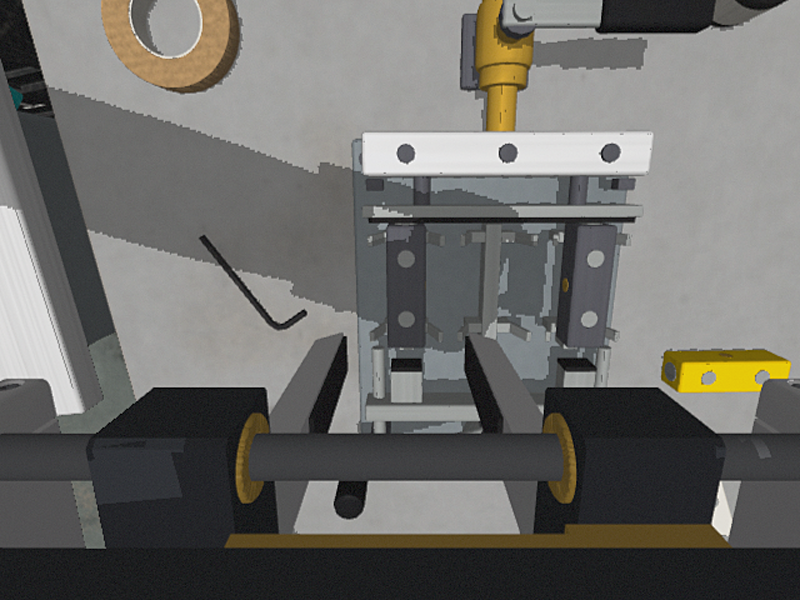

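Blocks seen at view (406,289) and (595,289), within 1–3 mm of prediction; jaw retracted. Grasp block 0.

Emit:
send_rows(
  increments=[
    [0.55, 0, 1, -40, 0, 0, 0],
    [0.55, 0, 1, -80, 0, 0, 0],
    [0.55, 0, 1, -115, 0, 0, 0],
    [0.55, 0, 1, -135, 0, 0, 0],
    [0.55, 0, 1, -145, 0, 0, 0],
    [0.55, 0, 1, -145, 0, 0, 0],
    [0.2, 0, 1, -145, 0, 0, 0],
    [0.2, 0, 1, -145, 0, 0, 0],
    [0.2, 0, 1, -145, 0, 0, 0],
    [0.2, 0, 1, -145, 0, 0, 0],
    [0.2, 0, 1, -145, 0, 0, 0],
  ],
  newtons=40,
)

```text
t: 12.85
tcp_pos: [0.457, -0.0609, 0.0569]
orientation: [2.334, 2.1, 0.0]
wrist_force: [-3.0, 0.5, 6.3]
opening: 0.0275
gripper_force: 40.0
```

```bash
python3 - <<'E'
from h import *
p=tuple(np.load("pics/w4.png.npy"))
for u,v in [(487,237),(497,330),(405,237),(405,332)]: print(ray("wrist",u/1.25,v/1.25,.05,p)[:2].round(4))
snap("top","t4.png",(130,130,300,310),3)
E
```

```text
[ 0.5173 -0.0305]
[ 0.5205 -0.1004]
[ 0.4596 -0.0243]
[ 0.4521 -0.0947]
t4.png [ 0.457  -0.0609  0.0569] closing axis deg -6.0
```

View pics/t4.png

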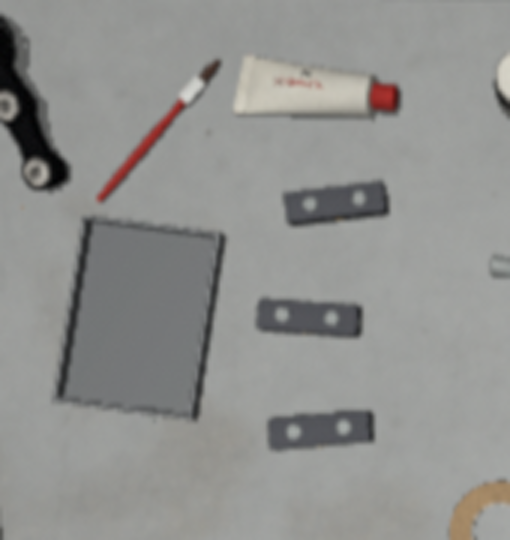

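Gripped (opening 27.5 mm). The tray is at crop corners (90,217), (223,235), (195,417), (57,400), and the untested blocks have ports at (310,204)/(359,199), (282,315)/(331,318) and (293,432)/(344,427).

```bash
python3 - <<'E'
from h import *
f=lambda u,v,z: ray("top",130+u/3,130+v/3,z)[:2]
C=[f(u,v,.022) for u,v in [(90,217),(223,235),(195,417),(57,400)]]
c=np.mean(C,0); ax=(C[0]+C[1]-C[2]-C[3]); a=np.degrees(np.arctan2(ax[1],ax[0])); print("tray",c.round(4),a.round(1),np.linalg.norm(ax)/2)
e=np.array([np.cos(np.radians(a)),np.sin(np.radians(a))])
print("slots",(c-e*.038).round(4),(c+e*.038).round(4))
for n,(p,q) in dict(b2=((310,204),(359,199)),b1=((282,315),(331,318)),b0=((293,432),(344,427))).items():
    A,B=f(*p,.028),f(*q,.028); d=A-B; print(n,((A+B)/2).round(4),"closing yaw",np.degrees(np.arctan2(d[1],d[0])).round(1)-90)
E
```

```text
tray [0.4948 0.4633] -7.0 0.16545121707964242
slots [0.4571 0.4679] [0.5325 0.4586]
b2 [0.6004 0.2927] closing yaw 6.700000000000003
b1 [0.4965 0.3144] closing yaw -2.700000000000003
b0 [0.3964 0.3005] closing yaw 6.400000000000006
```

Emit:
send_rows(
  increments=[
    [0.2, 0, 0, 20, 0, 0, 0],
    [0.2, 0, 0, 60, 0, 0, 0],
    [0.2, 0, 0, 110, 0, 0, 0],
    [0.2, 0, 528, 110, 0, 0, -1],
    [0.2, 0, 528, 110, 0, 0, -1],
    [0.2, 0, 528, 110, 0, 0, -1],
    [0.2, 0, 528, 110, 0, 0, -1],
    [0.2, 0, 528, 110, 0, 0, -1],
    [0.2, 0, 528, 110, 0, 0, -1],
    [0.2, 0, 528, 110, 0, 0, -1],
    [0.2, 0, 528, 110, 0, 0, -1],
    [0.2, 0, 528, 110, 0, 0, -1],
    [0.2, 0, 528, 110, 0, 0, -1],
    [0.2, 0, 528, 110, 0, 0, -1],
    [0.2, 0, 528, 110, 0, 0, -1],
    [0.2, 0, 528, 110, 0, 0, -1],
    [0.2, 0, 528, 110, 0, 0, -1],
    [0.2, 0, 528, 110, 0, 0, -1],
    [0.2, 0, 528, 110, 0, 0, -1],
  ],
)

```text
t: 14.48
tcp_pos: [0.4559, 0.4667, 0.1646]
orientation: [2.354, 2.081, -0.003]
wrist_force: [0.4, 0.6, -3.3]
opening: 0.0278
gripper_force: 40.0
```

```bash
python3 - <<'E'
from h import *
o=manip.get_obs(); print(o["opening"],o["gripper_force"])
p=snap("wrist","w5.png",None,1.25)
E
```

```text
0.02775412063763667 39.99890863895416
w5.png [0.4559 0.4667 0.1646] closing axis deg -7.0
```

View pics/w5.png

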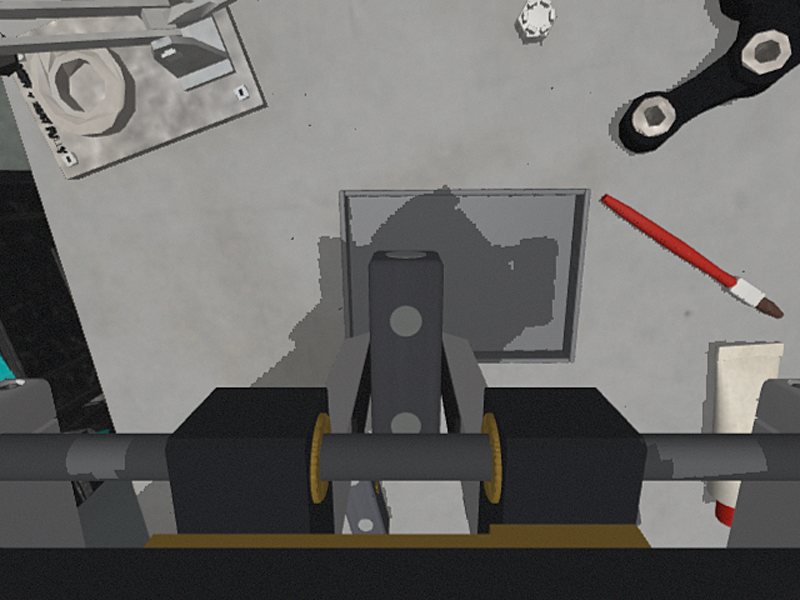

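Block held above the tray's left half, tray unmoved. Lower, release, and return for the tested block in nest 2.

Emit:
send_rows(
  increments=[
    [0.2, 0, 0, -40, 0, 0, 0],
    [0.2, 0, 0, -80, 0, 0, 0],
    [0.2, 0, 0, -115, 0, 0, 0],
    [0.2, 0, 0, -130, 0, 0, 0],
    [0.2, 0, 0, -134, 0, 0, 0],
    [0.2, 0, 0, -134, 0, 0, 0],
    [0.42, 0, 0, -134, 0, 0, 0],
    [0.42, 0, 0, -134, 0, 0, 0],
    [0.42, 0, 0, -134, 0, 0, 0],
    [0.42, 0, 0, -110, 0, 0, 0],
    [0.42, 0, 0, -70, 0, 0, 0],
    [0.55, 0, 0, 0, 0, 0, 0],
    [0.55, 0, 0, 20, 0, 0, 0],
  ],
)

```text
t: 15.62
tcp_pos: [0.4564, 0.4674, 0.1815]
orientation: [2.354, 2.08, 0.002]
wrist_force: [0.4, -0.4, -0.1]
opening: 0.0496
gripper_force: 0.0
```

Emit:
send_rows(
  increments=[
    [0.55, 133, -542, 0, 0, 0, 1],
    [0.55, 133, -542, 0, 0, 0, 1],
    [0.55, 133, -542, 0, 0, 0, 1],
    [0.55, 133, -542, 0, 0, 0, 1],
    [0.55, 133, -542, 0, 0, 0, 1],
    [0.55, 133, -542, 0, 0, 0, 1],
    [0.55, 133, -542, 0, 0, 0, 1],
    [0.55, 133, -542, 0, 0, 0, 1],
    [0.55, 133, -542, 0, 0, 0, 1],
    [0.55, 133, -542, 0, 0, 0, 1],
    [0.55, 133, -542, 0, 0, 0, 1],
    [0.55, 133, -542, 0, 0, 0, 1],
    [0.55, 133, -542, 0, 0, 0, 1],
    [0.55, 133, -542, 0, 0, 0, 1],
    [0.55, 133, -542, 0, 0, 0, 1],
    [0.55, 133, -542, 0, 0, 0, 1],
  ],
)

```text
t: 16.95
tcp_pos: [0.5896, -0.0748, 0.1795]
orientation: [2.337, 2.099, 0.001]
wrist_force: [0.4, 1.3, 0.5]
opening: 0.0518
gripper_force: 0.0
```

```bash
python3 - <<'E'
from h import *
print(pose()[0],yaw(pose()[1]))
snap("wrist","w6.png",None,1)
snap("top","t6.png",(130,130,300,310),3)
a=cv2.imread("pics/raw_w6.png");b=cv2.imread("pics/raw_t6.png")[130:310,130:300]
cv2.imwrite("pics/m6.png",np.hstack([cv2.resize(a,None,fx=.75,fy=.75),cv2.resize(b,(320,360),interpolation=cv2.INTER_CUBIC)]))
p=pose(); print(proj("wrist",(.5895,-.0745,.058),p)*.75)
E
```

```text
[ 0.5896164  -0.07484959  0.17947607] -6.134644524117075
w6.png [ 0.5896 -0.0748  0.1795] closing axis deg -6.1
t6.png [ 0.5893 -0.0738  0.1792] closing axis deg -6.0
[243.98469192 180.31472041]
```

View pics/m6.png

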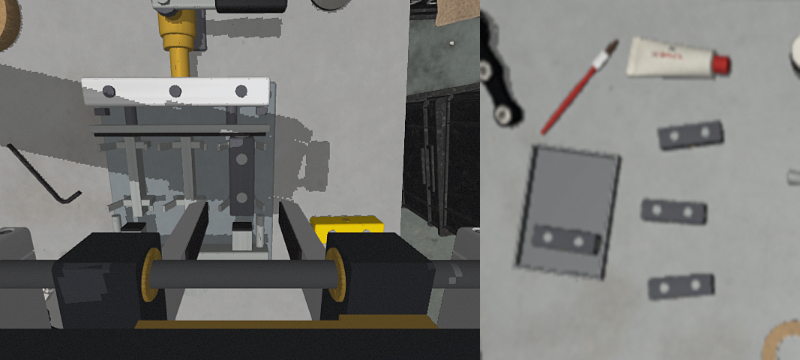

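Emit:
send_rows(
  increments=[
    [0.55, -2, 2, -40, 0, 0, 0],
    [0.55, -2, 2, -80, 0, 0, 0],
    [0.55, -2, 2, -105, 0, 0, 0],
    [0.55, -2, 2, -118, 0, 0, 0],
    [0.55, -2, 2, -123, 0, 0, 0],
    [0.55, -2, 2, -123, 0, 0, 0],
    [0.2, -2, 2, -123, 0, 0, 0],
    [0.2, -2, 2, -123, 0, 0, 0],
    [0.2, -2, 2, -123, 0, 0, 0],
    [0.2, -2, 2, -123, 0, 0, 0],
    [0.2, -2, 2, -123, 0, 0, 0],
    [0.2, -2, 2, -103, 0, 0, 0],
    [0.2, -2, 2, -63, 0, 0, 0],
    [0.2, -2, 2, -22, 0, 0, 0],
    [0.2, -2, 2, -13, 0, 0, 0],
    [0.2, -2, 2, -13, 0, 0, 0],
  ],
)

```text
t: 18.38
tcp_pos: [0.5895, -0.0734, 0.1695]
orientation: [2.331, 2.097, 0.006]
wrist_force: [-0.2, 0.2, -3.2]
opening: 0.0281
gripper_force: 40.0
```

Emit:
send_rows(
  increments=[
    [0.2, -56, 531, 0, 0, 0, -1],
    [0.2, -56, 531, 0, 0, 0, -1],
    [0.2, -56, 531, 0, 0, 0, -1],
    [0.2, -56, 531, 0, 0, 0, -1],
    [0.2, -56, 531, 0, 0, 0, -1],
    [0.2, -56, 531, 0, 0, 0, -1],
    [0.2, -56, 531, 0, 0, 0, -1],
    [0.2, -56, 531, 0, 0, 0, -1],
    [0.2, -56, 531, 0, 0, 0, -1],
    [0.2, -56, 531, 0, 0, 0, -1],
    [0.2, -56, 531, 0, 0, 0, -1],
    [0.2, -56, 531, 0, 0, 0, -1],
    [0.2, -56, 531, 0, 0, 0, -1],
    [0.2, -56, 531, 0, 0, 0, -1],
    [0.2, -56, 531, 0, 0, 0, -1],
    [0.2, -56, 531, 0, 0, 0, -1],
  ],
)

```text
t: 19.72
tcp_pos: [0.5301, 0.4573, 0.1623]
orientation: [-2.353, -2.08, 0.008]
wrist_force: [-0.4, -0.2, -4.4]
opening: 0.0274
gripper_force: 40.0
```

```bash
python3 - <<'E'
from h import *
p=snap("wrist","w7.png",None,1)
o=manip.get_obs();print(o["opening"],o["gripper_force"])
a=cv2.imread("pics/raw_w5.png");b=cv2.imread("pics/raw_w7.png")
cv2.imwrite("pics/m7.png",cv2.resize(b,(640,480))[100:480])
E
```

```text
w7.png [0.5301 0.4573 0.1623] closing axis deg -7.0
0.02787950198341208 39.99802529811859
```

View pics/m7.png

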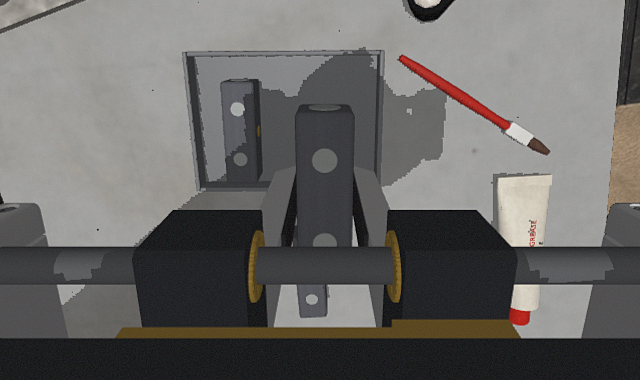

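Emit:
send_rows(
  increments=[
    [0.2, 0, 5, -40, 0, 0, 0],
    [0.2, 0, 5, -80, 0, 0, 0],
    [0.2, 0, 5, -115, 0, 0, 0],
    [0.2, 0, 5, -130, 0, 0, 0],
    [0.2, 0, 5, -135, 0, 0, 0],
    [0.2, 0, 5, -135, 0, 0, 0],
    [0.42, 0, 5, -135, 0, 0, 0],
    [0.42, 0, 5, -135, 0, 0, 0],
    [0.42, 0, 5, -135, 0, 0, 0],
    [0.42, 0, 5, -110, 0, 0, 0],
    [0.42, 0, 5, -70, 0, 0, 0],
    [0.55, 0, 5, -30, 0, 0, 0],
    [0.55, 0, 5, 10, 0, 0, 0],
    [0.55, 0, 5, 10, 0, 0, 0],
  ],
)

```text
t: 20.93
tcp_pos: [0.5361, 0.4663, 0.1881]
orientation: [2.352, 2.078, 0.029]
wrist_force: [1.7, 0.3, 1.2]
opening: 0.0511
gripper_force: 0.0
```

```bash
python3 - <<'E'
from h import *
print(pose()[0],yaw(pose()[1]))
snap("top","t8.png",(130,130,300,310),3)
# dark-block detection in the table area
im=cv2.imread("pics/raw_t8.png"); g=im.max(2); m=((g<105)&(im.max(2)-im.min(2)<25)).astype(np.uint8); m[:, :215]=0; m[:,265:]=0; m[:185]=0; m[290:]=0
m=cv2.morphologyEx(m,cv2.MORPH_CLOSE,np.ones((5,5)))
for c in cv2.findContours(m,0,2)[0]:
    if cv2.contourArea(c)>150:
        (x,y),s,a=cv2.minAreaRect(c); b=cv2.boxPoints(((x,y),s,a)); print(x,y,s,a, ray("top",x,y,.024)[:2].round(4))
E
```

```text
[0.53608718 0.46632103 0.18812386] -7.063403835222339
t8.png [0.5361 0.4663 0.1881] closing axis deg -7.1
234.5 258.0 (39.0, 62.0) 0.0 [0.4368 0.307 ]
242.0780487060547 197.5985107421875 (11.036943435668945, 33.973087310791016) 82.56858825683594 [0.6    0.2918]
```

View pics/t8.png

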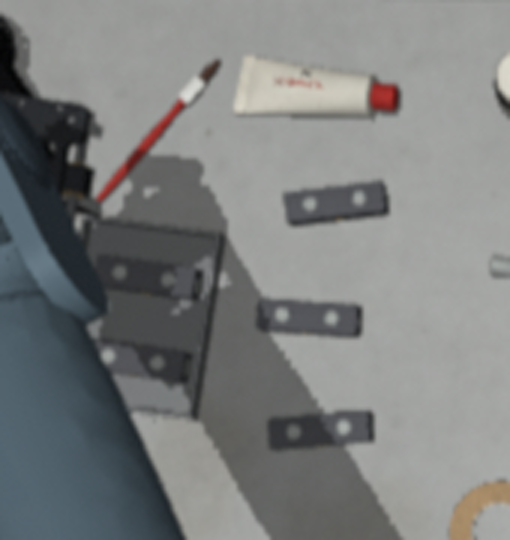

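Both tested blocks lie in the tray at crop (150,275) and (145,360); the untested blocks haven't moved. Hover over the far one.

Emit:
send_rows(
  increments=[
    [0.6, 69, -171, 0, 0, 0, 13.7],
    [0.6, 69, -171, 0, 0, 0, 13.7],
    [0.6, 69, -171, 0, 0, 0, 13.7],
    [0.6, 69, -171, 0, 0, 0, 13.7],
    [0.6, 69, -171, 0, 0, 0, 13.7],
    [0.6, 69, -171, 0, 0, 0, 13.7],
    [0.6, 69, -171, 0, 0, 0, 13.7],
    [0.6, 69, -171, 0, 0, 0, 13.7],
  ],
)

```text
t: 21.65
tcp_pos: [0.5998, 0.293, 0.1751]
orientation: [-2.088, -2.346, 0.001]
wrist_force: [-0.3, 1.3, -1.0]
opening: 0.0565
gripper_force: 0.0
```

```bash
cat >> h.py <<'E'
def ports(f,z=.028):
    """bright port discs in the wrist picture within the window ahead of the fingers; prints mid and yaw of the pair nearest the TCP"""
    p=snap("wrist",f); g=cv2.cvtColor(cv2.imread("pics/raw_"+f),cv2.COLOR_BGR2GRAY)
    q=proj("wrist",[*p[0][:2],z],p).astype(int); print("tcp projects",q)
    m=(g<95).astype(np.uint8); m=cv2.morphologyEx(m,cv2.MORPH_CLOSE,np.ones((15,15)))
    b=((g>120)&(cv2.erode(m,np.ones((3,3)))>0)).astype(np.uint8); n,l,s,c=cv2.connectedComponentsWithStats(b)
    for i in range(1,n):
        if 30<s[i,4]<600 and s[i,1]<345: print("port",c[i].round(1),s[i,4],ray("wrist",*c[i],z,p)[:2].round(4))
E
python3 -c "
from h import *
ports('w9.png')
for a in [(.6004,.2927,.028)]: print(proj('wrist',a,pose()))"
```

```text
w9.png [0.5998 0.293  0.1751] closing axis deg 6.7
tcp projects [324 231]
port [323.2  21.8] 34 [0.5789 0.4603]
port [159.8  20.1] 210 [0.4521 0.4466]
port [256.   42.1] 203 [0.5277 0.4399]
port [311.8  76.6] 116 [0.5743 0.4199]
port [166.7  62.7] 254 [0.4576 0.4166]
port [254.1  84.3] 393 [0.5283 0.4087]
port [454.6  80.7] 36 [0.6898 0.4304]
port [229.4  85.4] 36 [0.5084 0.4055]
port [262.9  93.9] 80 [0.536  0.4023]
port [214.  168.5] 153 [0.4985 0.3374]
port [ 93.1 170.5] 151 [0.3949 0.3236]
port [455.2 213.2] 51 [0.713  0.3233]
port [100.5 220.6] 134 [0.3995 0.2798]
port [422.5 300.7] 51 [0.6997 0.237 ]
port [208.9 324.3] 106 [0.4994 0.1887]
port [439.6 323.6] 124 [0.7205 0.2154]
port [ 83.6 329. ] 36 [0.3788 0.1695]
port [ 57.  341.8] 130 [0.3522 0.1524]
[325.41577707 232.57292297]
```

View pics/w9.png

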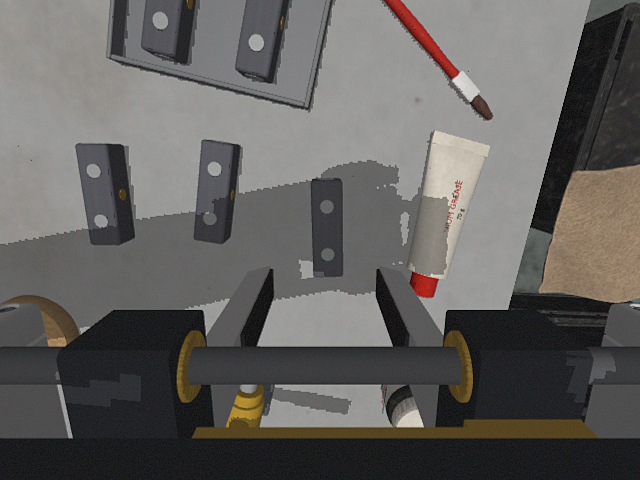

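The block's ports are at (327,206) and (328,254), so it is 2–3 mm to +x. Grasp and carry to nest 2.

Emit:
send_rows(
  increments=[
    [0.6, 2, 1, -40, 0, 0, 0],
    [0.6, 2, 1, -80, 0, 0, 0],
    [0.6, 2, 1, -120, 0, 0, 0],
    [0.6, 2, 1, -140, 0, 0, 0],
    [0.6, 2, 1, -149, 0, 0, 0],
    [0.6, 2, 1, -149, 0, 0, 0],
    [0.2, 2, 1, -149, 0, 0, 0],
    [0.2, 2, 1, -149, 0, 0, 0],
    [0.2, 2, 1, -149, 0, 0, 0],
    [0.2, 2, 1, -149, 0, 0, 0],
    [0.2, 2, 1, -149, 0, 0, 0],
    [0.2, 2, 1, -149, 0, 0, 0],
    [0.2, 2, 1, -130, 0, 0, 0],
    [0.2, 2, 1, -90, 0, 0, 0],
    [0.2, 2, 1, -50, 0, 0, 0],
    [0.2, 2, 1, -10, 0, 0, 0],
    [0.2, 2, 1, 0, 0, 0, 0],
  ],
  newtons=40,
)

```text
t: 23.12
tcp_pos: [0.6057, 0.2943, 0.1832]
orientation: [2.085, 2.342, 0.016]
wrist_force: [1.1, 0.8, -2.1]
opening: 0.0278
gripper_force: 39.9
```

Emit:
send_rows(
  increments=[
    [0.2, -15, -372, 0, 0, 0, -12.9],
    [0.2, -15, -372, 0, 0, 0, -12.9],
    [0.2, -15, -372, 0, 0, 0, -12.9],
    [0.2, -15, -372, 0, 0, 0, -12.9],
    [0.2, -15, -372, 0, 0, 0, -12.9],
    [0.2, -15, -372, 0, 0, 0, -12.9],
    [0.2, -15, -372, 0, 0, 0, -12.9],
    [0.2, -15, -372, 0, 0, 0, -12.9],
    [0.2, -15, -372, 0, 0, 0, -12.9],
    [0.2, -15, -372, 0, 0, 0, -12.9],
    [0.2, -15, -372, 0, 0, 0, -12.9],
    [0.2, -15, -372, 0, 0, 0, -12.9],
  ],
)

```text
t: 24.12
tcp_pos: [0.5865, -0.0783, 0.174]
orientation: [-2.338, -2.094, 0.002]
wrist_force: [0.7, 0.9, -3.8]
opening: 0.0277
gripper_force: 39.9
```

```bash
python3 - <<'E'
from h import *
o=manip.get_obs();print(o["opening"],o["gripper_force"])
p=snap("wrist","w10.png",(180,80,500,350),2.4)
f=lambda X:((proj("wrist",X,p)-(180,80))*2.4).round(0)
for n in [(.4555,-.0645),(.5211,-.0716),(.5867,-.0788)]: print(f((*n,.03)),f((*n,.05)))
E
```

```text
0.02766576564927459 39.90576982498169
w10.png [ 0.5865 -0.0783  0.174 ] closing axis deg -6.3
[ -5. 368.] [-29. 381.]
[172. 367.] [160. 381.]
[349. 367.] [349. 381.]
```

View pics/w10.png

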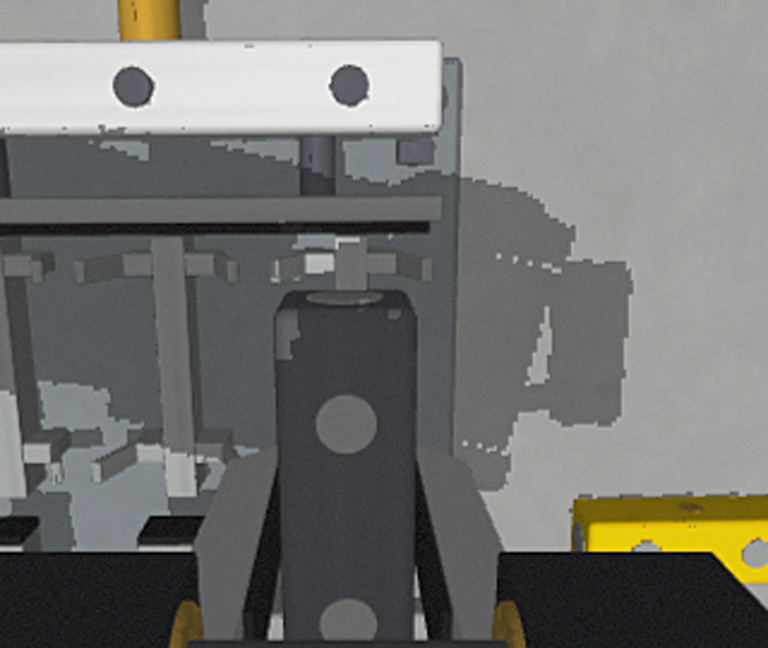

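Nest 2's rail and far guide (mid ~352 in crop) agree with the plan to within 1 mm. Lower and release.

Emit:
send_rows(
  increments=[
    [0.2, 1, 2, -40, 0, 0, 0],
    [0.2, 1, 2, -75, 0, 0, 0],
    [0.2, 1, 2, -90, 0, 0, 0],
    [0.2, 1, 2, -100, 0, 0, 0],
    [0.2, 1, 2, -108, 0, 0, 0],
    [0.2, 1, 2, -114, 0, 0, 0],
    [0.2, 1, 2, -117, 0, 0, 0],
    [0.2, 1, 2, -117, 0, 0, 0],
    [0.2, 1, 2, -117, 0, 0, 0],
  ],
)

```text
t: 24.92
tcp_pos: [0.5892, -0.0768, 0.0599]
orientation: [2.338, 2.096, 0.001]
wrist_force: [0.6, 0.5, -3.5]
opening: 0.0276
gripper_force: 39.9
```

Emit:
send_rows(
  increments=[
    [0.45, 0, 0, 0, 0, 0, 0],
    [0.45, 0, 0, 0, 0, 0, 0],
    [0.45, 0, 0, 0, 0, 0, 0],
    [0.45, 0, 0, 20, 0, 0, 0],
    [0.45, 0, 0, 60, 0, 0, 0],
    [0.55, 0, 0, 100, 0, 0, 0],
    [0.55, 0, 0, 117, 0, 0, 0],
    [0.55, 0, 0, 117, 0, 0, 0],
  ],
)

```text
t: 25.58
tcp_pos: [0.592, -0.0778, 0.1829]
orientation: [2.331, 2.09, 0.01]
wrist_force: [0.4, -0.5, 0.6]
opening: 0.0513
gripper_force: 0.0
```

```bash
python3 - <<'E'
from h import *
print(pose()[0])
def f(u,v,z):return ray("top",130+u/3,130+v/3,z)[:2]
snap("top","t11.png",(210,170,420,300),3.6)
p=tuple(np.load("pics/w9.png.npy")); A=ray("wrist",214,168.5,.028,p);B=ray("wrist",209,219,.028,p);print((A+B)/2,A-B)
E
```

```text
[ 0.59202036 -0.077794    0.18290869]
t11.png [ 0.592  -0.0778  0.1829] closing axis deg -6.3
[0.49699458 0.31492251 0.028     ] [0.00271169 0.04490567 0.        ]
```

View pics/t11.png

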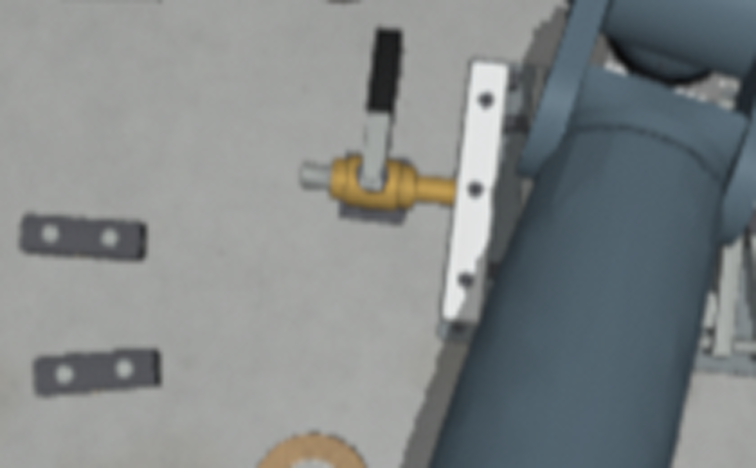

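Valve shut, blocks 1 and 0 unmoved. Hover over block 1.

Emit:
send_rows(
  increments=[
    [0.6, -91, 391, 0, 0, 0, 3],
    [0.6, -91, 391, 0, 0, 0, 3],
    [0.6, -91, 391, 0, 0, 0, 3],
    [0.6, -91, 391, 0, 0, 0, 3],
    [0.6, -91, 391, 0, 0, 0, 3],
    [0.6, -91, 391, 0, 0, 0, 3],
    [0.6, -91, 391, 0, 0, 0, 3],
    [0.6, -91, 391, 0, 0, 0, 3],
    [0.6, -91, 391, 0, 0, 0, 3],
    [0.6, -91, 391, 0, 0, 0, 3],
    [0.6, -91, 391, 0, 0, 0, 3],
    [0.6, -91, 391, 0, 0, 0, 3],
    [0.6, -91, 391, 0, 0, 0, 3],
  ],
)

```text
t: 26.72
tcp_pos: [0.497, 0.3135, 0.1745]
orientation: [-2.284, -2.157, 0.004]
wrist_force: [-0.5, -0.4, 0.1]
opening: 0.0566
gripper_force: 0.0
```

```bash
python3 -c "
from h import *
ports('w12.png')"
```

```text
w12.png [0.497  0.3135 0.1745] closing axis deg -3.3
tcp projects [325 231]
port [263.1  12.4] 219 [0.4588 0.4905]
port [360.9  15.8] 213 [0.5345 0.4839]
port [261.7  74.5] 199 [0.4533 0.4464]
port [355.6  77.8] 196 [0.5288 0.4396]
port [548.5  76.1] 34 [0.6843 0.432 ]
port [263.8 112.8] 282 [0.452  0.4172]
port [352.6 117.4] 292 [0.5253 0.4094]
port [569.4 205.9] 42 [0.7134 0.3246]
port [407.5 215.5] 54 [0.571  0.3241]
port [210.4 226.6] 127 [0.3947 0.3239]
port [636.  239.1] 47 [0.777  0.2907]
port [634.6 253.4] 38 [0.7779 0.2771]
port [326.  278.4] 72 [0.4954 0.2687]
port [439.8 323.6] 120 [0.6022 0.2164]
```

I've passed the 14-picture limit (15 viewed), so from here I'll work numerically only.

```bash
cat >> h.py <<'E'
def blob(im,p,q,z=.028,thr=90):
    """dark block region around pixel q -> rotated box mid and axis in the world"""
    g=cv2.GaussianBlur(cv2.cvtColor(im,cv2.COLOR_BGR2GRAY),(3,3),0); m=(g<thr).astype(np.uint8); m[345:]=0
    m=cv2.morphologyEx(m,cv2.MORPH_OPEN,np.ones((5,5)))
    for c in cv2.findContours(m,0,2)[0]:
        if cv2.pointPolygonTest(c,(float(q[0]),float(q[1])),True)>-12 and cv2.contourArea(c)>300:
            r=cv2.minAreaRect(c); b=cv2.boxPoints(r); print("rect",np.round(r[0],1),np.round(r[1],1),round(r[2],1),[ray("wrist",*k,z,p)[:2].round(3).tolist() for k in b])
E
python3 -c "
from h import *
im=cv2.imread('pics/raw_w12.png');p=tuple(np.load('pics/w12.png.npy'))
g=cv2.cvtColor(im,cv2.COLOR_BGR2GRAY)
print(g[170:300:8,285:365:5])
for t in (75,90,105): blob(im,p,(325,235),thr=t)
"
```

```text
[[155 153 153 152 152 152 153  98  95 102 103 101 104 100 102 101]
 [154 151 154 155 152  92  40  72  83  70  37  80  98 100 102  98]
 [154 154 154 146 103  43  58  60  58  59  60  52 101 101 100 102]
 [102  97 102 102 102  41  58  58  61  62  56  51 101 100 101 103]
 [102 100 102  99 102  46  56 104  99 102  61  50 100  99 100 102]
 [101 101 101 102 103  52  58  61 103  68  56  52 101 100 102 103]
 [103 101 100 101 100  48  58  59  61  57  60  53 101 102 101 103]
 [103 100 103 100 100  66  60  55  54  60  54  55 102 103 100 100]
 [101  98  97 100  98  64  59  56  57  58  57  54 101 101  98  99]
 [ 99 101  99  99  98  61  57  56  56  57  56  52 101  99 101  99]
 [100 103  99 103 105  80  58 100 100 101  56  54 103 102 101 102]
 [100 100  97 102 103 116  57  53 103  57  58  56  99 100  99 101]
 [102  99 102 100  99  84  51  52  70  89  58  58  99  99 102 105]
 [102 100 103 101 100 100  82  71  80  79  51  93  95 103 105 101]
 [ 97 101  98  96  98 102 100 157  92 100  97 101 102 102 101 101]
 [ 99 100 101  99 101 102 101 100  99  99 101 100  97 162 155 155]
 [ 99  99  98 101 101 100 101 100  97 107 155 156 156 157 157 156]]
rect [325.5 225.5] [97. 31.] 90.0 [[0.487, 0.363], [0.513, 0.361], [0.509, 0.272], [0.481, 0.274]]
rect [325.  225.5] [99. 32.] 90.0 [[0.486, 0.364], [0.514, 0.362], [0.509, 0.271], [0.48, 0.273]]
rect [288. 249.] [190. 576.] 90.0 [[0.224, 0.397], [0.714, 0.369], [0.736, 0.187], [0.172, 0.218]]
```

Emit:
send_rows(
  increments=[
    [0.6, 0, 3, -40, 0, 0, 0],
    [0.6, 0, 3, -80, 0, 0, 0],
    [0.6, 0, 3, -120, 0, 0, 0],
    [0.6, 0, 3, -140, 0, 0, 0],
    [0.6, 0, 3, -149, 0, 0, 0],
    [0.6, 0, 3, -149, 0, 0, 0],
    [0.2, 0, 3, -149, 0, 0, 0],
    [0.2, 0, 3, -149, 0, 0, 0],
    [0.2, 0, 3, -149, 0, 0, 0],
    [0.2, 0, 3, -149, 0, 0, 0],
    [0.2, 0, 3, -149, 0, 0, 0],
    [0.2, 0, 3, -149, 0, 0, 0],
    [0.2, 0, 3, -130, 0, 0, 0],
    [0.2, 0, 3, -90, 0, 0, 0],
    [0.2, 0, 3, -50, 0, 0, 0],
    [0.2, 0, 3, -10, 0, 0, 0],
    [0.2, 0, 3, 0, 0, 0, 0],
  ],
  newtons=40,
)

```text
t: 28.18
tcp_pos: [0.5004, 0.3188, 0.1828]
orientation: [2.28, 2.155, 0.016]
wrist_force: [1.3, 0.6, -1.1]
opening: 0.0277
gripper_force: 40.0
```

Emit:
send_rows(
  increments=[
    [0.2, 25, -387, 0, 0, 0, -3],
    [0.2, 25, -387, 0, 0, 0, -3],
    [0.2, 25, -387, 0, 0, 0, -3],
    [0.2, 25, -387, 0, 0, 0, -3],
    [0.2, 25, -387, 0, 0, 0, -3],
    [0.2, 25, -387, 0, 0, 0, -3],
    [0.2, 25, -387, 0, 0, 0, -3],
    [0.2, 25, -387, 0, 0, 0, -3],
    [0.2, 25, -387, 0, 0, 0, -3],
    [0.2, 25, -387, 0, 0, 0, -3],
    [0.2, 25, -387, 0, 0, 0, -3],
    [0.2, 25, -387, 0, 0, 0, -3],
  ],
)

```text
t: 29.18
tcp_pos: [0.5215, -0.0695, 0.1743]
orientation: [-2.339, -2.093, 0.001]
wrist_force: [0.7, 0.3, -1.8]
opening: 0.028
gripper_force: 40.0
```

```bash
python3 - <<'E'
from h import *
o=manip.get_obs();print(o["opening"],o["gripper_force"])
p=snap("wrist","w13.png")
im=cv2.imread("pics/raw_w13.png"); g=cv2.cvtColor(im,cv2.COLOR_BGR2GRAY)
for n in [(.4555,-.0645),(.5211,-.0716),(.5867,-.0788)]: print(proj("wrist",(*n,.03),p).round(0),proj("wrist",(*n,.058),p).round(0))
print("far-guide/rail rows"); 
for v in (176,182,190,197): print(v,g[v,290:365:3])
print("block2 rows")
for v in (200,215,230): print(v,g[v,380:450:3])
ports("w13b.png",.058)
E
```

```text
0.027957621672462324 39.99903917312622
w13.png [ 0.5215 -0.0695  0.1743] closing axis deg -6.3
[251. 235.] [244. 243.]
[325. 235.] [325. 243.]
[399. 235.] [406. 243.]
far-guide/rail rows
176 [19 28 24 32 33 35 30 35 35 35 35 22 24 32 20 25 22 23 26 21 27 27 22 27
 27]
182 [ 92  93  91  89  88 142 137 142 138 130 200 193 192 199  78  89  88  87
  89  88  90  88  90  94  85]
190 [ 88  84  75  96  97  87 186 183 189 186 104 110 107 111  97 115 112 113
  84  77  74  81  84  81  92]
197 [ 88 105  88  95  79  82  77  75  76  74 114 109 108 109  81  89  87  87
  90  77  75  78 102  81  89]
block2 rows
200 [ 88  93  87  43  50  64  64  65  60  62  92  60  71  60  64  58  88  88
  91  88 100 137 169 168]
215 [ 87  91  75  42  53  62  64  67 108 105 106 105 101  61  62  55  89  88
  91  83 107 169 163 163]
230 [ 87  88  58  42  60  64  62  59  61  63  60  61 100  95  61  73  93  90
  91  90 116 163 166 164]
w13b.png [ 0.5216 -0.0686  0.1745] closing axis deg -6.2
tcp projects [325 240]
port [1.8 6.9] 57 [0.3156 0.1232]
port [306.2  12.7] 143 [0.5262 0.0964]
port [350.1   2.3] 435 [0.5573 0.0995]
port [338.7  31.9] 122 [0.5477 0.082 ]
port [235.5 133.1] 108 [0.4632 0.0222]
port [325.1 132.9] 101 [0.5306 0.0149]
port [414.6 132.5] 119 [0.5979 0.0078]
port [428.9 157.5] 206 [ 0.608  -0.0118]
port [427.8 169.9] 194 [ 0.6068 -0.0211]
port [305.9 173.2] 73 [ 0.5126 -0.0133]
port [431.7 184.1] 107 [ 0.6095 -0.0323]
port [310.2 183.8] 60 [ 0.5149 -0.0218]
port [315.1 188.7] 82 [ 0.5183 -0.026 ]
port [107.7 215.8] 41 [ 0.3505 -0.0295]
port [239.3 257.5] 78 [ 0.4496 -0.0754]
port [427.9 265.3] 63 [ 0.6041 -0.0991]
port [239.2 272.1] 57 [ 0.4473 -0.0881]
port [267.  276.1] 141 [ 0.4698 -0.0941]
port [230.1 283. ] 78 [ 0.4381 -0.0968]
port [247.5 293.5] 36 [ 0.4511 -0.1078]
port [634.4 305. ] 32 [ 0.7781 -0.1539]
port [ 12.5 305.2] 36 [ 0.2491 -0.0967]
port [294.5 342.6] 43 [ 0.4847 -0.1582]
port [354.3 342.5] 45 [ 0.5371 -0.1638]
```

Rail 1 at column 326 vs predicted 325, and block 2 is seated at column 408 vs 406. Lower and release, then go to block 0.

Emit:
send_rows(
  increments=[
    [0.2, 0.5, 0, -40, 0, 0, 0],
    [0.2, 0.5, 0, -75, 0, 0, 0],
    [0.2, 0.5, 0, -90, 0, 0, 0],
    [0.2, 0.5, 0, -100, 0, 0, 0],
    [0.2, 0.5, 0, -108, 0, 0, 0],
    [0.2, 0.5, 0, -114, 0, 0, 0],
    [0.2, 0.5, 0, -117, 0, 0, 0],
    [0.2, 0.5, 0, -117, 0, 0, 0],
    [0.2, 0.5, 0, -117, 0, 0, 0],
  ],
)

```text
t: 30.03
tcp_pos: [0.5237, -0.0698, 0.0597]
orientation: [2.338, 2.096, 0.001]
wrist_force: [0.1, -0.8, -2.1]
opening: 0.0279
gripper_force: 40.0
```

Emit:
send_rows(
  increments=[
    [0.45, 0, 0, 0, 0, 0, 0],
    [0.45, 0, 0, 0, 0, 0, 0],
    [0.45, 0, 0, 0, 0, 0, 0],
    [0.45, 0, 0, 20, 0, 0, 0],
    [0.45, 0, 0, 60, 0, 0, 0],
    [0.55, 0, 0, 100, 0, 0, 0],
    [0.55, 0, 0, 117, 0, 0, 0],
    [0.55, 0, 0, 117, 0, 0, 0],
  ],
)

```text
t: 30.7
tcp_pos: [0.5263, -0.0708, 0.1822]
orientation: [2.332, 2.09, 0.009]
wrist_force: [-0.1, -0.2, 0.2]
opening: 0.0516
gripper_force: 0.0
```

Emit:
send_rows(
  increments=[
    [0.6, -125, 371, 0, 0, 0, 12.5],
    [0.6, -125, 371, 0, 0, 0, 12.5],
    [0.6, -125, 371, 0, 0, 0, 12.5],
    [0.6, -125, 371, 0, 0, 0, 12.5],
    [0.6, -125, 371, 0, 0, 0, 12.5],
    [0.6, -125, 371, 0, 0, 0, 12.5],
    [0.6, -125, 371, 0, 0, 0, 12.5],
    [0.6, -125, 371, 0, 0, 0, 12.5],
    [0.6, -125, 371, 0, 0, 0, 12.5],
    [0.6, -125, 371, 0, 0, 0, 12.5],
    [0.6, -125, 371, 0, 0, 0, 12.5],
    [0.6, -125, 371, 0, 0, 0, 12.5],
    [0.6, -125, 371, 0, 0, 0, 12.5],
    [0.6, -125, 371, 0, 0, 0, 12.5],
  ],
)

```text
t: 31.87
tcp_pos: [0.3983, 0.3002, 0.1754]
orientation: [-2.099, -2.337, 0.001]
wrist_force: [1.0, 0.2, 0.1]
opening: 0.0562
gripper_force: 0.0
```

```bash
python3 -c "
from h import *
snap('wrist','w14.png')
im=cv2.imread('pics/raw_w14.png');p=tuple(np.load('pics/w14.png.npy'))
q=proj('wrist',[*p[0][:2],.028],p);print(q)
for t in (70,80,90): blob(im,p,q,thr=t)
"
```

```text
w14.png [0.3983 0.3002 0.1754] closing axis deg 6.1
[324.63502112 231.57135677]
rect [323.5 226. ] [96. 31.] 90.0 [[0.379, 0.346], [0.406, 0.349], [0.416, 0.261], [0.387, 0.258]]
rect [323.5 226.5] [31. 97.] 0.0 [[0.387, 0.257], [0.379, 0.346], [0.406, 0.349], [0.416, 0.26]]
rect [324. 226.] [98. 32.] 90.0 [[0.379, 0.347], [0.406, 0.35], [0.417, 0.26], [0.387, 0.257]]
```

Emit:
send_rows(
  increments=[
    [0.6, -1, 2, -40, 0, 0, 0],
    [0.6, -1, 2, -80, 0, 0, 0],
    [0.6, -1, 2, -120, 0, 0, 0],
    [0.6, -1, 2, -140, 0, 0, 0],
    [0.6, -1, 2, -149, 0, 0, 0],
    [0.6, -1, 2, -149, 0, 0, 0],
    [0.2, -1, 2, -149, 0, 0, 0],
    [0.2, -1, 2, -149, 0, 0, 0],
    [0.2, -1, 2, -149, 0, 0, 0],
    [0.2, -1, 2, -149, 0, 0, 0],
    [0.2, -1, 2, -149, 0, 0, 0],
    [0.2, -1, 2, -149, 0, 0, 0],
    [0.2, -1, 2, -130, 0, 0, 0],
    [0.2, -1, 2, -90, 0, 0, 0],
    [0.2, -1, 2, -50, 0, 0, 0],
    [0.2, -1, 2, -10, 0, 0, 0],
    [0.2, -1, 2, 0, 0, 0, 0],
  ],
  newtons=40,
)

```text
t: 33.33
tcp_pos: [0.3999, 0.3049, 0.1824]
orientation: [2.094, 2.336, 0.016]
wrist_force: [1.4, 0.0, -1.6]
opening: 0.0278
gripper_force: 40.0
```

Emit:
send_rows(
  increments=[
    [0.2, 59, -365, 0, 0, 0, -12.4],
    [0.2, 59, -365, 0, 0, 0, -12.4],
    [0.2, 59, -365, 0, 0, 0, -12.4],
    [0.2, 59, -365, 0, 0, 0, -12.4],
    [0.2, 59, -365, 0, 0, 0, -12.4],
    [0.2, 59, -365, 0, 0, 0, -12.4],
    [0.2, 59, -365, 0, 0, 0, -12.4],
    [0.2, 59, -365, 0, 0, 0, -12.4],
    [0.2, 59, -365, 0, 0, 0, -12.4],
    [0.2, 59, -365, 0, 0, 0, -12.4],
    [0.2, 59, -365, 0, 0, 0, -12.4],
    [0.2, 59, -365, 0, 0, 0, -12.4],
  ],
)

```text
t: 34.33
tcp_pos: [0.455, -0.0612, 0.1744]
orientation: [-2.336, -2.097, 0.001]
wrist_force: [-0.9, -0.1, -2.4]
opening: 0.0281
gripper_force: 40.0
```

```bash
python3 - <<'E'
from h import *
o=manip.get_obs();print(o["opening"],o["gripper_force"])
p=snap("wrist","w15.png")
im=cv2.imread("pics/raw_w15.png"); g=cv2.cvtColor(im,cv2.COLOR_BGR2GRAY)
for n in [(.4555,-.0645),(.5211,-.0716),(.5867,-.0788)]: print(proj("wrist",(*n,.03),p).round(0),proj("wrist",(*n,.058),p).round(0))
for v in (182,190): print(v,g[v,290:365:3])
for v in (190,195,200,215,230,245,260): print(v,g[v,375:530:4])
E
```

```text
0.028113514550305013 39.99506592750549
w15.png [ 0.455  -0.0612  0.1744] closing axis deg -6.2
[326. 236.] [326. 244.]
[400. 236.] [407. 244.]
[473. 236.] [488. 245.]
182 [ 99  99  89  86  90 138 135 137 134 132 106 116 120 115  96 104 101 100
 103 101 101 103 104 100 103]
190 [ 99  97  99  92  84  94 191 191 192 193  99 111 114 109 116 119 119 119
 119  85  80  90  92  94  90]
190 [ 85  81  87 117  39  45  63  62  61  66  61  60  61  58  97  81  76  92
  91  65  65 106 181  44  43  45  90  97  97  99  98  98  93  94  86 139
 161 173 173]
195 [105  81  93 114  44  50  64  65  66  71  68  64  65  63  85  88 163  89
 145 103 103 158 101  47  44  50  91  96  96  99 100  94  97  95  87 108
 153 175 173]
200 [105  89  92  94  45  56  67  68  61  94  78  65  64  63  85  79 103  90
 142 142 100  99  71  48  43  47  93  99  98  98  97  97  95  94 119 128
 147 175 172]
215 [ 94  95  94  92  43  65  65  64 115 109 111  59  63  56  92  89  96  89
 141 141  85  92  45  47  46  64  98  97 172 166 168 170  94  94 170 167
 169 170 168]
230 [ 95  93  92  91  44  64  66  64  66  65  70  93  65  91  94  93  91 144
 139 140  83  77  45  44  50  84  97  97  97  95  94  93  97  94 169 170
 169 169 166]
245 [ 95  93  95  50  40  64  63  66  63 100  97  56  65  95  93  94  90 139
 142 140  89  73  45  49  43  93  97  94  99  96  91  93  97 180 168 169
 169 169 170]
260 [ 94  95  94  43  39  62  65  63  69  63  66  65  56 147 105 104  81 146
 131 131  90  71  48  44  53  92  94  91 121 113  96  93  81 170 173 172
 169 170 171]
```

Emit:
send_rows(
  increments=[
    [0.2, 0, 0, -40, 0, 0, 0],
    [0.2, 0, 0, -75, 0, 0, 0],
    [0.2, 0, 0, -90, 0, 0, 0],
    [0.2, 0, 0, -100, 0, 0, 0],
    [0.2, 0, 0, -108, 0, 0, 0],
    [0.2, 0, 0, -114, 0, 0, 0],
    [0.2, 0, 0, -117, 0, 0, 0],
    [0.2, 0, 0, -117, 0, 0, 0],
    [0.2, 0, 0, -117, 0, 0, 0],
  ],
)

```text
t: 35.13
tcp_pos: [0.4566, -0.0618, 0.0596]
orientation: [2.336, 2.098, 0.001]
wrist_force: [-0.6, 0.4, -3.2]
opening: 0.0277
gripper_force: 40.0
```

Emit:
send_rows(
  increments=[
    [0.45, 0, 0, 0, 0, 0, 0],
    [0.45, 0, 0, 0, 0, 0, 0],
    [0.45, 0, 0, 0, 0, 0, 0],
    [0.45, 0, 0, 20, 0, 0, 0],
    [0.45, 0, 0, 60, 0, 0, 0],
    [0.55, 0, 0, 100, 0, 0, 0],
    [0.55, 0, 0, 117, 0, 0, 0],
    [0.55, 0, 0, 117, 0, 0, 0],
  ],
)

```text
t: 35.8
tcp_pos: [0.4592, -0.0629, 0.1817]
orientation: [2.33, 2.092, 0.008]
wrist_force: [0.6, -0.3, -0.0]
opening: 0.0515
gripper_force: 0.0
```

Emit:
send_rows(
  increments=[
    [0.6, 40, -20, 100, 0, 0, 0],
    [0.6, 70, -20, 150, 0, 0, 0],
    [0.6, 70, -20, 150, 0, 0, 0],
    [0.6, 70, -20, 150, 0, 0, 0],
    [0.6, 70, -20, 150, 0, 0, 0],
    [0.6, 70, -20, 150, 0, 0, 0],
    [0.6, 70, -20, 150, 0, 0, 0],
  ],
)

```text
t: 36.38
tcp_pos: [0.5252, -0.0814, 0.3238]
orientation: [-2.336, -2.097, 0.002]
wrist_force: [-1.1, -0.0, -0.7]
opening: 0.0562
gripper_force: 0.0
```

```bash
python3 - <<'E'
from h import *
p=snap("wrist","w16.png"); im=cv2.imread("pics/raw_w16.png"); g=cv2.cvtColor(im,cv2.COLOR_BGR2GRAY)
# ports of each block: bright discs with round shape near nest projections
for i,n in enumerate([(.4555,-.0645),(.5211,-.0716),(.5867,-.0788)]):
    for s in (-.0215,.0215):
        q=proj("wrist",(n[0]+s*.108,n[1]+s*.994,.058),p).astype(int); w=g[q[1]-14:q[1]+15,q[0]-10:q[0]+11]
        print(i,s,q); print(w[::3,::2])
E
```

```text
w16.png [ 0.5252 -0.0814  0.3238] closing axis deg -6.2
0 -0.0215 [267 219]
[[ 65  60  58  58  59  60  56  57  56  57  57]
 [ 76  52  60  57  60  59  57  58  53  56  59]
 [130  54  58  57  59  60  56  54  56  54  58]
 [132  52  59  54  51  64  61  54  53  55  58]
 [137  53  57  55 106 101  99 101  58  57  59]
 [ 78  56  57  55 101  99  97  96  94  56  57]
 [ 84  53  58  59  70  98 100  97  53  56  58]
 [ 86  51  54  53  53  55  55  56  57  54  59]
 [122  76  90  89  89  63  66  49  52  51  57]
 [131  76  83  86  87  86  88  89  85  87  91]]
0 0.0215 [266 184]
[[ 55  58  60  58  55  61  58  59  57  61  57]
 [ 51  60  60  58  58  59  58  59  60  57  57]
 [ 60  54  60  54  57  59  56  59  62  54  58]
 [ 58  58  60  54  63  90  86  65  53  60  56]
 [ 67  58  60  64  99  96  98  99  74  59  55]
 [ 67  57  59  64 102  97  98 100  79  57  55]
 [ 85  57  55  54  61  99  99  70  60  56  59]
 [ 85  56  57  58  58  58  58  60  57  59  58]
 [ 83  53  60  59  55  61  60  58  59  58  58]
 [ 84  53  60  58  61  60  57  54  55  55  58]]
1 -0.0215 [321 219]
[[ 84  55  55  58  53  60  60  59  56  56  
[... 1198 characters left out ...]
  99 101  93  54  58]
 [ 29  56  59  57  54  51  62  50  57  55  56]
 [ 29  56  60  56  56  58  58  54  57  56  57]
 [ 26  55  62  57  56  58  55  57  57  55  56]
 [ 65  51  57  60  55  61  57  53  56  52  58]]
2 0.0215 [375 184]
[[ 42  57  60  59  59  61  58  59  58  60  58]
 [ 36  59  60  53  58  61  59  60  57  56  59]
 [ 33  59  57  56  60  59  59  57  57  57  61]
 [ 39  59  57  53  85 101  99 101  80  57  56]
 [ 38  62  59  59 104  97  98  99 100  57  54]
 [ 31  58  59  58  79 101 101 104  72  55  54]
 [ 39  55  59  55  58  57  57  49  57  56  62]
 [ 41  57  57  56  56  58  60  56  60  58  57]
 [ 37  58  57  56  53  61  61  54  58  56  62]
 [ 30  59  59  59  57  61  59  54  56  60  60]]
```

All three blocks are seated: every port is within ~1.5 mm of prediction. Now a reference look at the free seal pad against the fixed white bar.

Emit:
send_rows(
  increments=[
    [0.6, 0, 15, -40, 0, 0, 0],
    [0.6, 0, 15, -80, 0, 0, 0],
    [0.6, 0, 15, -120, 0, 0, 0],
    [0.6, 0, 15, -145, 0, 0, 0],
    [0.6, 0, 15, -145, 0, 0, 0],
    [0.6, 0, 15, -145, 0, 0, 0],
    [0.6, 0, 15, -145, 0, 0, 0],
  ],
)

```text
t: 37.02
tcp_pos: [0.5263, -0.0668, 0.1819]
orientation: [2.337, 2.098, 0.001]
wrist_force: [1.1, 0.1, 1.6]
opening: 0.0565
gripper_force: 0.0
```

```bash
python3 - <<'E'
from h import *
p=snap("wrist","pad0.png"); im=cv2.imread("pics/raw_pad0.png"); g=cv2.cvtColor(im,cv2.COLOR_BGR2GRAY)
print("bar/pad proj", proj("wrist",(.53,-.015,.057),p), proj("wrist",(.526,-.02,.05),p))
for c in (225,262,300,340,362,400,420): print(c,[int(x) for x in g[70:230:2,c-3:c+4].mean(1)])
E
```

```text
pad0.png [ 0.5263 -0.0668  0.1819] closing axis deg -6.2
bar/pad proj [322.35109926 174.97840409] [318.21894529 181.00263136]
225 [158, 158, 157, 159, 158, 159, 159, 158, 158, 156, 155, 157, 157, 158, 158, 159, 160, 149, 203, 222, 222, 221, 222, 197, 149, 129, 121, 120, 133, 150, 184, 147, 152, 156, 168, 125, 107, 87, 85, 82, 80, 80, 80, 87, 88, 88, 89, 89, 88, 80, 104, 102, 105, 106, 65, 25, 24, 95, 90, 84, 59, 60, 60, 61, 61, 63, 65, 65, 66, 65, 65, 68, 67, 67, 69, 68, 69, 70, 72, 73]
262 [158, 159, 159, 158, 159, 157, 158, 157, 157, 157, 158, 157, 158, 158, 158, 159, 158, 147, 204, 221, 222, 220, 219, 218, 218, 219, 220, 223, 224, 225, 225, 220, 220, 229, 132, 128, 104, 80, 81, 81, 78, 79, 80, 78, 78, 76, 75, 76, 73, 80, 104, 102, 104, 105, 60, 26, 33, 91, 87, 65, 66, 75, 73, 73, 69, 68, 67, 66, 67, 67, 63, 63, 63, 62, 62, 63, 61, 60, 58, 60]
300 [89, 165, 158, 160, 159, 161, 160, 161, 162, 162, 162, 162, 163, 162, 162, 162, 162, 151, 207, 221, 221, 221, 220, 219, 221, 222, 222, 224, 224, 225, 224, 221, 220, 222, 224, 197, 133, 111, 83, 87, 87, 87, 87, 87, 86, 86, 86, 84, 83, 82, 
[... 923 characters left out ...]
61, 162, 159, 160, 160, 159, 160, 144, 207, 225, 225, 225, 225, 187, 147, 126, 117, 94, 120, 133, 171, 223, 221, 223, 222, 191, 106, 131, 126, 127, 127, 127, 127, 126, 125, 114, 101, 90, 79, 103, 104, 104, 104, 102, 22, 27, 50, 81, 86, 59, 63, 62, 79, 59, 61, 62, 62, 62, 60, 77, 103, 104, 103, 102, 102, 104, 87, 61, 62, 60]
420 [160, 160, 160, 160, 158, 158, 158, 160, 160, 162, 160, 161, 162, 161, 161, 160, 160, 147, 209, 226, 225, 225, 223, 224, 228, 226, 227, 227, 226, 225, 223, 220, 222, 224, 224, 189, 103, 125, 71, 74, 76, 76, 86, 126, 126, 125, 127, 127, 68, 155, 160, 161, 147, 123, 15, 26, 72, 124, 129, 81, 76, 73, 72, 74, 71, 71, 80, 79, 80, 84, 83, 84, 84, 84, 84, 84, 83, 85, 85, 85]
```

Emit:
send_rows(
  increments=[
    [0.6, -123, -128, 10, 0, 0, -73],
    [0.6, -123, -128, 10, 0, 0, -73],
    [0.6, -123, -128, 10, 0, 0, -73],
    [0.6, -123, -128, 10, 0, 0, -73],
    [0.6, -123, -128, 10, 0, 0, -73],
    [0.6, -123, -128, 10, 0, 0, -73],
    [0.6, -123, -128, 10, 0, 0, -73],
    [0.6, -123, -128, 10, 0, 0, -73],
    [0.6, -123, -128, 10, 0, 0, -73],
    [0.6, -123, -128, 10, 0, 0, -73],
    [0.6, -123, -128, 10, 0, 0, -73],
    [0.6, -123, -128, 10, 0, 0, -73],
    [0.6, -123, -128, 10, 0, 0, -73],
  ],
  newtons=15,
)

```text
t: 38.15
tcp_pos: [0.4034, -0.195, 0.192]
orientation: [3.126, 0.301, 0.003]
wrist_force: [1.2, -0.2, 0.6]
opening: 0.0569
gripper_force: 0.0
```

```bash
cat >> h.py <<'E'
def padgap(f):
    im=cv2.imread("pics/raw_"+f); g=cv2.cvtColor(im,cv2.COLOR_BGR2GRAY).astype(float); D=[];B=[]
    def cross(col,a,b,lo,hi,sgn):
        for v in range(a,b):
            x,y=col[v],col[v+1]
            if sgn*(y-x)>0 and min(x,y)<=lo<=max(x,y): return v+(lo-x)/(y-x)
    for c in range(230,425):
        e1=cross(g[:,c],95,125,180,0,1); e2=cross(g[:,c],(int(e1) if e1 else 100)+55,(int(e1) if e1 else 100)+82,70,0,-1)
        if e1 and e2: D.append(e2-e1)
    D=np.array(D); print(f,"gap px median",np.median(D).round(2),"q",np.percentile(D,[20,80]).round(2),len(D)); return np.median(D)
E
python3 - <<'E'
from h import *
padgap("pad0.png"); p=tuple(np.load("pics/pad0.png.npy"))
a=proj("wrist",(.526,-.02,.057),p);b=proj("wrist",(.526+.01*.108,-.02+.00994,.057),p);print("px/mm",(a-b)/10)
p=snap("wrist","k17.png"); o=p[0]
for z in (.104,): print("knob expected px",proj("wrist",(.402,-.1945,z),p))
g=cv2.cvtColor(cv2.imread("pics/raw_k17.png"),cv2.COLOR_BGR2GRAY)
for v in range(225,300,6): print(v,g[v,285:365:4])
E
```

```text
pad0.png gap px median 72.12 q [71.86 72.25] 195
px/mm [0.00383804 1.26487609]
k17.png [ 0.4034 -0.195   0.192 ] closing axis deg -79.0
knob expected px [324.27081754 250.6157267 ]
225 [107 108 105 107 108 105 102  98 108 106 106 105 110 111  59  57  95  73
 109 110]
231 [106 106 123 105 118 168 164 162 164   4  25  18  12  20 112  82  79 111
 109 105]
237 [110  99 165 164 165 163 167 161  71  21  25  25  24  22  25 107 110 108
 104 109]
243 [110 110 116 167 166 168 166 165   0  31  24  30  29  24  19 110 107 106
 108 104]
249 [111 111 109 106 158 165 169 100  17  24  23  26  30  26  21 179 165 164
 165 162]
255 [107 109 108 107 111 102 106 110  34  23  29  25  29  32  28 174 164 162
 162 158]
261 [111 106 106 107 106 108 108 106 107  45  29  26  29  13 178 164 161 163
 163 163]
267 [107 107 108 104 104 107 107 108 132 163 165 161 160 161 162 166 163 163
 162 162]
273 [104 109 105 106 106 108 169 165 160 163 161 163 163 163 163 160 163 163
 162 163]
279 [105 106 107 104 168 162 161 160 162 162 165 164 162 163 164 163 162 162
 165 164]
285 [106 106 134 163 163 164 163 163 163 161 165 167 166 164 166 164 164 165
 165 165]
291 [164 143 149 161 159 161 160 166 160 162 165 166 164 163 164 165 165 162
 166 165]
297 [163 153 148 161 159 159 162 166 163 161 161 163 165 162 164 162 161 162
 162 162]
```

Knob top seen at (330,246), which places it at (0.4045, -0.199). Straddle it and turn forward about 84°, below any overrun.

Emit:
send_rows(
  increments=[
    [0.6, 1, -4, -40, 0, 0, 0],
    [0.6, 1, -4, -75, 0, 0, 0],
    [0.6, 1, -4, -92, 0, 0, 0],
    [0.6, 1, -4, -98, 0, 0, 0],
    [0.28, 1, -4, -98, 0, 0, 0],
    [0.28, 1, -4, -98, 0, 0, 0],
    [0.28, 1, -4, -98, 0, 0, 0],
    [0.28, 1, -4, -98, 0, 0, 0],
    [0.28, 1, -4, -98, 0, 0, 0],
  ],
)

```text
t: 38.95
tcp_pos: [0.4047, -0.1993, 0.0941]
orientation: [3.126, 0.297, 0.003]
wrist_force: [0.2, 0.3, 0.2]
opening: 0.0276
gripper_force: 0.0
```

```bash
python3 - <<'E'
from h import *
o=manip.get_obs(); print(o["tcp_pos"],o["opening"],o["gripper_force"],o["wrist_force"],yaw(o["orientation"]))
S=np.array([.5116,-.1743]); k=lambda th:S+.110*np.array([np.cos(np.radians(th)),np.sin(np.radians(th))])
for d in list(range(6,85,6))+[90,96,102,108,114]: print(((k(193+d)-k(193))*1000).round(1),d)
E
```

```text
[ 0.40468866 -0.19927062  0.09414494] 0.02764685067574848 0.0 [0.18227639 0.3161001  0.22963643] -79.14034555028807
[  3.2 -11.1] 6
[  7.5 -21.7] 12
[ 12.9 -31.9] 18
[ 19.3 -41.5] 24
[ 26.7 -50.3] 30
[ 35.  -58.3] 36
[ 44.1 -65.4] 42
[ 53.9 -71.5] 48
[ 64.2 -76.5] 54
[ 75.  -80.4] 60
[ 86.2 -83.2] 66
[ 97.6 -84.8] 72
[109.1 -85.2] 78
[120.6 -84.4] 84
[131.9 -82.4] 90
[143.  -79.3] 96
[153.7 -74.9] 102
[163.8 -69.5] 108
[173.4 -63.1] 114
```

Emit:
send_rows(
  increments=[
    [0.28, 3, -11, 0, 0, 0, 6],
    [0.28, 7, -22, 0, 0, 0, 12],
    [0.28, 13, -32, 0, 0, 0, 18],
    [0.28, 19, -41, 0, 0, 0, 24],
    [0.28, 27, -50, 0, 0, 0, 30],
    [0.28, 35, -58, 0, 0, 0, 36],
    [0.28, 44, -65, 0, 0, 0, 42],
    [0.28, 54, -71, 0, 0, 0, 48],
    [0.28, 64, -76, 0, 0, 0, 54],
    [0.28, 75, -80, 0, 0, 0, 60],
    [0.28, 86, -83, 0, 0, 0, 66],
    [0.28, 98, -85, 0, 0, 0, 72],
    [0.28, 98, -85, 0, 0, 0, 72],
    [0.28, 98, -85, 0, 0, 0, 72],
  ],
)

```text
t: 40.12
tcp_pos: [0.5023, -0.2837, 0.0932]
orientation: [2.358, 2.075, 0.001]
wrist_force: [-1.1, 0.0, -0.1]
opening: 0.0265
gripper_force: 0.0
```

Emit:
send_rows(
  increments=[
    [0.28, 5, 0, 0, 0, 0, 3],
    [0.28, 11, 0, 0, 0, 0, 6],
    [0.28, 11, 0, 0, 0, 0, 6],
  ],
)

```text
t: 40.37
tcp_pos: [0.5125, -0.2837, 0.093]
orientation: [-2.245, -2.198, 0.001]
wrist_force: [-2.2, -1.4, 0.7]
opening: 0.0263
gripper_force: 1.0
```

Emit:
send_rows(
  increments=[
    [0.28, 5, 0, 0, 0, 0, 3],
    [0.28, 11, 1, 0, 0, 0, 6],
    [0.28, 11, 1, 0, 0, 0, 6],
  ],
)

```text
t: 40.62
tcp_pos: [0.5237, -0.2828, 0.093]
orientation: [2.127, 2.311, -0.001]
wrist_force: [-2.0, -1.1, 0.4]
opening: 0.0262
gripper_force: 0.9
```

Emit:
send_rows(
  increments=[
    [0.28, -2, 0, 0, 0, 0, 0],
    [0.5, -2, 0, 0, 0, 0, 0],
    [0.6, -2, 0, 30, 0, 0, 0],
    [0.6, -2, 0, 70, 0, 0, 0],
    [0.6, 2, 216, 88, 0, 0, -11.3],
    [0.6, 2, 216, 88, 0, 0, -11.3],
    [0.6, 2, 216, 88, 0, 0, -11.3],
    [0.6, 2, 216, 88, 0, 0, -11.3],
    [0.6, 2, 216, 88, 0, 0, -11.3],
    [0.6, 2, 216, 88, 0, 0, -11.3],
    [0.6, 2, 216, 88, 0, 0, -11.3],
    [0.6, 2, 216, 88, 0, 0, -11.3],
    [0.6, 2, 216, 88, 0, 0, -11.3],
    [0.6, 2, 216, 88, 0, 0, -11.3],
  ],
)

```text
t: 41.78
tcp_pos: [0.5259, -0.0681, 0.1806]
orientation: [-2.346, -2.09, 0.0]
wrist_force: [-0.2, 0.2, 0.1]
opening: 0.0562
gripper_force: 0.0
```

```bash
python3 - <<'E'
from h import *
p=snap("wrist","pad1.png"); padgap("pad1.png")
for f in ("pad0.png","pad1.png"):
    g=cv2.cvtColor(cv2.imread("pics/raw_"+f),cv2.COLOR_BGR2GRAY)
    for c in (243,322,402): print(f,c,[int(x) for x in g[176:204,c-2:c+3].mean(1)])
E
```

```text
pad1.png [ 0.5259 -0.0681  0.1806] closing axis deg -6.6
pad1.png gap px median 72.7 q [72.54 72.79] 195
pad0.png 243 [106, 102, 63, 17, 28, 26, 23, 66, 110, 107, 100, 71, 78, 67, 50, 57, 61, 60, 62, 60, 61, 61, 61, 62, 61, 60, 61, 60]
pad0.png 322 [138, 127, 47, 31, 36, 33, 34, 99, 171, 184, 166, 93, 65, 85, 104, 60, 74, 80, 80, 60, 61, 61, 63, 62, 60, 63, 62, 62]
pad0.png 402 [101, 90, 23, 25, 26, 21, 51, 89, 71, 82, 83, 45, 59, 60, 62, 60, 61, 62, 67, 67, 60, 61, 60, 61, 62, 63, 61, 62]
pad1.png 243 [102, 64, 19, 22, 26, 27, 51, 74, 50, 58, 59, 62, 59, 60, 61, 60, 61, 61, 61, 61, 60, 63, 60, 61, 62, 61, 62, 62]
pad1.png 322 [125, 24, 36, 36, 32, 72, 108, 58, 85, 94, 96, 95, 95, 98, 96, 97, 95, 80, 82, 78, 59, 61, 61, 61, 62, 60, 62, 64]
pad1.png 402 [18, 25, 25, 22, 52, 81, 50, 61, 61, 63, 64, 62, 62, 62, 62, 64, 60, 66, 87, 81, 64, 62, 63, 63, 60, 61, 64, 84]
```

Scaled for view height, the pad is still free. The blocks' far ends are ~1.6 mm from the rubber, so the lever needs ~22° more.

Emit:
send_rows(
  increments=[
    [0.6, -4.5, -216, 0, 0, 0, 11.3],
    [0.6, -4.5, -216, 0, 0, 0, 11.3],
    [0.6, -4.5, -216, 0, 0, 0, 11.3],
    [0.6, -4.5, -216, 0, 0, 0, 11.3],
    [0.6, -4.5, -216, 0, 0, 0, 11.3],
    [0.6, -4.5, -216, 0, 0, 0, 11.3],
    [0.6, -4.5, -216, 0, 0, 0, 11.3],
    [0.6, -4.5, -216, -40, 0, 0, 11.3],
    [0.6, -4.5, -216, -75, 0, 0, 11.3],
    [0.6, -4.5, -216, -88, 0, 0, 11.3],
    [0.6, -4.5, -216, -88, 0, 0, 11.3],
    [0.28, -4.5, -216, -88, 0, 0, 11.3],
    [0.28, -4.5, -216, -88, 0, 0, 11.3],
    [0.28, -4.5, -216, -88, 0, 0, 11.3],
    [0.28, -4.5, -216, -88, 0, 0, 11.3],
    [0.28, -4.5, -216, -88, 0, 0, 11.3],
  ],
)

```text
t: 43.17
tcp_pos: [0.5221, -0.2831, 0.0943]
orientation: [2.124, 2.312, 0.0]
wrist_force: [-0.4, -0.8, 0.3]
opening: 0.028
gripper_force: 0.0
```

```bash
python3 - <<'E'
from h import *
o=manip.get_obs(); t=o["tcp_pos"]; print(t,o["opening"],o["gripper_force"],o["wrist_force"],yaw(o["orientation"]))
S=np.array([.5116,-.1743]); k=lambda th:S+.110*np.array([np.cos(np.radians(th)),np.sin(np.radians(th))])
for d in (3,7,11,15,19,22,23,24,25): print(((k(275.2+d)-t[:2])*1000).round(1),d)
E
```

```text
[ 0.52214366 -0.28309121  0.09431652] 0.02796016723986509 0.0 [-0.35676935 -0.81026194  0.26940282] 4.8516349111662445
[ 5.1 -0.1] 3
[12.7  1.3] 7
[20.1  3.2] 11
[27.4  5.6] 15
[34.5  8.5] 19
[39.7 11. ] 22
[41.4 11.8] 23
[43.1 12.8] 24
[44.8 13.7] 25
```

Emit:
send_rows(
  increments=[
    [0.28, 5, 0, 0, 0, 0, 3],
    [0.28, 9, 0.5, 0, 0, 0, 5],
    [0.28, 13, 1, 0, 0, 0, 7],
    [0.28, 16, 2, 0, 0, 0, 9],
    [0.28, 20, 3, 0, 0, 0, 11],
    [0.28, 24, 4, 0, 0, 0, 13],
    [0.28, 27, 5.5, 0, 0, 0, 15],
    [0.28, 27, 5.5, 0, 0, 0, 15],
  ],
)

```text
t: 43.83
tcp_pos: [0.5481, -0.2772, 0.0933]
orientation: [-1.803, -2.571, 0.002]
wrist_force: [-3.7, 0.8, 2.6]
opening: 0.0267
gripper_force: 1.7
```

Emit:
send_rows(
  increments=[
    [0.28, 4, 1.5, 0, 0, 0, 2],
    [0.28, 7.5, 3, 0, 0, 0, 4],
    [0.28, 11, 5, 0, 0, 0, 6],
    [0.28, 14, 6, 0, 0, 0, 8],
    [0.28, 14, 6, 0, 0, 0, 8],
    [0.28, 14, 6, 0, 0, 0, 8],
  ],
)

```text
t: 44.33
tcp_pos: [0.5619, -0.2712, 0.0931]
orientation: [-1.622, -2.689, 0.001]
wrist_force: [-4.3, -0.1, 2.1]
opening: 0.0265
gripper_force: 1.9
```

Emit:
send_rows(
  increments=[
    [0.28, -2, -1, 0, 0, 0, 0],
    [0.5, -2, -1, 0, 0, 0, 0],
    [0.6, -2, -1, 30, 0, 0, 0],
    [0.6, -2, -1, 70, 0, 0, 0],
    [0.6, -37, 206, 88, 0, 0, -34.3],
    [0.6, -37, 206, 88, 0, 0, -34.3],
    [0.6, -37, 206, 88, 0, 0, -34.3],
    [0.6, -37, 206, 88, 0, 0, -34.3],
    [0.6, -37, 206, 88, 0, 0, -34.3],
    [0.6, -37, 206, 88, 0, 0, -34.3],
    [0.6, -37, 206, 88, 0, 0, -34.3],
    [0.6, -37, 206, 88, 0, 0, -34.3],
    [0.6, -37, 206, 88, 0, 0, -34.3],
    [0.6, -37, 206, 88, 0, 0, -34.3],
  ],
)

```text
t: 45.5
tcp_pos: [0.5257, -0.0665, 0.1807]
orientation: [2.345, 2.091, 0.0]
wrist_force: [-0.1, 0.4, -0.5]
opening: 0.0565
gripper_force: 0.0
```

```bash
cat >> h.py <<'E'
def padmm(f,cols=range(230,425)):
    g=cv2.cvtColor(cv2.imread("pics/raw_"+f),cv2.COLOR_BGR2GRAY).astype(float); p=tuple(np.load("pics/"+f+".npy")); n=np.array([.108,.994]); R=[]
    def cr(col,a,b,t,s):
        for v in range(a,b):
            if s*(col[v]-t)<0<=s*(col[v+1]-t): return v+(t-col[v])/(col[v+1]-col[v])
    for c in cols:
        e=cr(g[:,c],85,130,180,1)
        if e is None: continue
        q=cr(g[:,c],int(e)+55,int(e)+85,70,-1)
        if q is None: continue
        R.append((ray("wrist",c,e,.057,p)-ray("wrist",c,q,.057,p))[:2]@n*1000)
    print(f,"bar-to-rubber mm",np.median(R).round(2),np.percentile(R,[20,80]).round(2),len(R))
E
python3 - <<'E'
from h import *
p=snap("wrist","pad2.png")
for i in range(3): padmm(f"pad{i}.png")
for f in ("pad2.png",):
    g=cv2.cvtColor(cv2.imread("pics/raw_"+f),cv2.COLOR_BGR2GRAY)
    for c in (243,322,402): print(f,c,[int(x) for x in g[168:204,c-2:c+3].mean(1)])
E
```

```text
pad2.png [ 0.5257 -0.0665  0.1807] closing axis deg -6.5
pad0.png bar-to-rubber mm 54.52 [54.33 54.62] 195
pad1.png bar-to-rubber mm 54.57 [54.49 54.65] 195
pad2.png bar-to-rubber mm 51.16 [50.99 51.42] 195
pad2.png 243 [102, 102, 103, 105, 104, 106, 97, 39, 24, 27, 26, 24, 42, 60, 60, 60, 62, 59, 60, 61, 62, 61, 62, 61, 60, 61, 62, 61, 62, 61, 61, 62, 60, 62, 71, 84]
pad2.png 322 [102, 102, 103, 102, 105, 99, 58, 23, 32, 35, 33, 49, 80, 89, 96, 98, 97, 96, 96, 97, 96, 97, 97, 98, 94, 81, 83, 78, 58, 62, 62, 61, 70, 100, 106, 104]
pad2.png 402 [102, 103, 102, 104, 99, 62, 21, 25, 25, 24, 36, 59, 62, 62, 62, 63, 64, 62, 61, 63, 63, 61, 60, 62, 62, 64, 71, 73, 61, 62, 61, 65, 87, 104, 104, 104]
```

The seal pad is pressed back 3.4 mm (54.55 → 51.16 mm). Now the valve.

Emit:
send_rows(
  increments=[
    [0.5, 91, 156, 10, 0, 0, -88],
    [0.5, 91, 156, 10, 0, 0, -88],
    [0.5, 91, 156, 10, 0, 0, -88],
    [0.5, 91, 156, 10, 0, 0, -88],
    [0.5, 91, 156, 10, 0, 0, -88],
    [0.5, 91, 156, 10, 0, 0, -88],
    [0.5, 91, 156, 10, 0, 0, -88],
    [0.5, 91, 156, 10, 0, 0, -88],
    [0.5, 91, 156, 10, 0, 0, -88],
    [0.5, 91, 156, 10, 0, 0, -88],
    [0.5, 91, 156, 10, 0, 0, -88],
    [0.5, 91, 156, 10, 0, 0, -88],
    [0.5, 91, 156, 10, 0, 0, -88],
    [0.5, 91, 156, 10, 0, 0, -88],
    [0.5, 91, 156, 10, 0, 0, -88],
  ],
)

```text
t: 46.8
tcp_pos: [0.6167, 0.0901, 0.1905]
orientation: [3.139, -0.121, -0.001]
wrist_force: [0.7, -0.1, -0.2]
opening: 0.047
gripper_force: 0.0
```

```bash
python3 - <<'E'
from h import *
p=snap("wrist","v1.png"); q=proj("wrist",(.6165,.0897,.087),p); print(q)
g=cv2.cvtColor(cv2.imread("pics/raw_v1.png"),cv2.COLOR_BGR2GRAY)
for v in (180,200,215,230,245): print(v,g[v,285:365:3])
import numpy as np
t=snap("top","t20.png"); im=cv2.imread("pics/raw_t20.png"); c=cv2.cvtColor(im,cv2.COLOR_BGR2GRAY)
b=cv2.cvtColor(cv2.imread("pics/raw_t8.png"),cv2.COLOR_BGR2GRAY)
r=(slice(208,262),slice(178,205)); print("tray diff",np.abs(c[r].astype(int)-b[r]).mean())
for v in range(200,272,5): print(v,c[v,146:212:3])
E
```

```text
v1.png [0.6167 0.0901 0.1905] closing axis deg -94.4
[325.8243814  243.15598353]
180 [103 102 103 102 102 102 102 101 103 103 103 103 104 100 103 104 106 106
 102 104 104 104 103 102 105 104 101]
200 [103 105 102 102 102 105 104 103 102 106 103 100 104 104 104 105 102 103
 105 105 105 103 104 102 107 103 105]
215 [103 102 104 104 105 103 106 105 106 107  26  27  24  24  31  23  32  23
 112 105 106 107 106 105 107 108 106]
230 [103 101 102 102  98 161 155 158 162 126  22  26  23  26  21  25  25  20
 158 154 157 155 100 101 105 103 105]
245 [103 166 156 158 159 157 156 157 158  82  25  25  22  25  27  22  27  22
 159 161 163 159 158 161 163 159 161]
t20.png [0.6166 0.0902 0.1905] closing axis deg -94.4
tray diff 33.94238683127572
200 [156 155 150 148 149 149 150 155 154 153 156 156 156 156 157 156 156 155
 158 161 161 160]
205 [158 157 157 153  71 107 112 103  99  92  94 106 120 118 130 139 149 151
 156 158 161 158]
210 [158 160 159 151  45 119 118 119 119 119 119 120 121 120 120 121 122 120
 115  70 153 160]
215 [158 156 158 125  66 116  87  95 104 110 112 118 119 121 121 121 121 122

[... 362 characters left out ...]
2 121 123 122 119
  70 161 159 160]
240 [154 155  76 108 120 120 120 121 121 121 121 121 122 122 122 122 123 112
 101 158 158 158]
245 [159 149  54 117 101  83  87  86  81  82  85  77  80 106 107 120 123  87
 147 158 158 160]
250 [158 130  48 120  84  85 116 117  85  84  86  98 158  93  83  55  78  67
 161 159 159 160]
255 [159 121  77 120 120 121 119 117 108  99  94  89  82  84  83  39 114  74
 162 163 161 162]
260 [156  71 113 120 121 121 121 121 122 122 123 122 123 123 123 123 115  98
 161 161 160 159]
265 [157 153 154 139 128 130 120 106 109 115 107 108 118 121 122 124  81 144
 155 158 160 162]
270 [160 157 153 157 156 160 159 160 159 158 158 158 153 150 148 145 120 151
 150 150 153 156]
```

Both blocks are still inside the tray, and the handle is centred under the fingers. Straddle and open.

Emit:
send_rows(
  increments=[
    [0.5, 0, 0, -40, 0, 0, 0],
    [0.5, 0, 0, -75, 0, 0, 0],
    [0.5, 0, 0, -92, 0, 0, 0],
    [0.5, 0, 0, -98, 0, 0, 0],
    [0.5, 0, 0, -98, 0, 0, 0],
    [0.27, 0, 0, -98, 0, 0, 0],
    [0.27, 0, 0, -98, 0, 0, 0],
    [0.27, 0, 0, -98, 0, 0, 0],
    [0.27, 0, 0, -98, 0, 0, 0],
    [0.27, 0, 0, -98, 0, 0, 0],
  ],
)

```text
t: 47.73
tcp_pos: [0.617, 0.0909, 0.0939]
orientation: [-3.139, 0.122, -0.003]
wrist_force: [-0.2, 0.1, 0.5]
opening: 0.0258
gripper_force: 0.0
```

```bash
python3 - <<'E'
from h import *
o=manip.get_obs(); t=o["tcp_pos"]; print(t,o["opening"],o["gripper_force"],o["wrist_force"],yaw(o["orientation"]))
S=np.array([.539,.096]); k=lambda th:S+.078*np.array([np.cos(np.radians(th)),np.sin(np.radians(th))])
for d in range(6,91,6): print(((k(-4.4+d)-t[:2])*1000).round(1),d)
E
```

```text
[0.61702543 0.09086522 0.09390798] 0.025765250290590052 0.0 [-0.18351296  0.11890947  0.48527911] -94.44695886609425
[-0.1  7.3] 6
[-0.7 15.5] 12
[-2.2 23.5] 18
[-4.5 31.3] 24
[-7.7 38.8] 30
[-11.6  46. ] 36
[-16.2  52.7] 42
[-21.5  58.9] 48
[-27.5  64.5] 54
[-34.   69.5] 60
[-40.9  73.7] 66
[-48.3  77.2] 72
[-56.  80.] 78
[-63.9  81.9] 84
[-72.   82.9] 90
```

Emit:
send_rows(
  increments=[
    [0.27, 0, 7, 0, 0, 0, 6],
    [0.27, -1, 15, 0, 0, 0, 12],
    [0.27, -2, 23, 0, 0, 0, 18],
    [0.27, -4, 31, 0, 0, 0, 24],
    [0.27, -8, 39, 0, 0, 0, 30],
    [0.27, -12, 46, 0, 0, 0, 36],
    [0.27, -16, 53, 0, 0, 0, 42],
    [0.27, -21, 59, 0, 0, 0, 48],
    [0.27, -27, 64, 0, 0, 0, 54],
    [0.27, -34, 69, 0, 0, 0, 60],
    [0.27, -41, 74, 0, 0, 0, 66],
    [0.27, -48, 77, 0, 0, 0, 72],
    [0.27, -56, 80, 0, 0, 0, 78],
    [0.27, -60, 81, 0, 0, 0, 81],
    [0.27, -64, 82, 0, 0, 0, 84],
    [0.27, -64, 82, 0, 0, 0, 84],
  ],
)

```text
t: 49.07
tcp_pos: [0.5526, 0.1732, 0.0936]
orientation: [2.413, 2.011, 0.002]
wrist_force: [0.3, -0.6, 0.4]
opening: 0.0252
gripper_force: 0.0
```

Emit:
send_rows(
  increments=[
    [0.27, -3, 0, 0, 0, 0, 2],
    [0.27, -6, 1, 0, 0, 0, 4],
    [0.27, -8, 1, 0, 0, 0, 5],
    [0.27, -8, 1, 0, 0, 0, 5],
  ],
)

```text
t: 49.4
tcp_pos: [0.5449, 0.174, 0.0934]
orientation: [2.325, 2.112, 0.002]
wrist_force: [1.6, -0.1, 1.9]
opening: 0.0259
gripper_force: 0.7
```

Emit:
send_rows(
  increments=[
    [0.27, -1, 0, 0, 0, 0, 0],
    [0.27, -2, 0, 0, 0, 0, 0],
    [0.27, -2, 0, 0, 0, 0, 0],
  ],
)

```text
t: 49.65
tcp_pos: [0.5444, 0.174, 0.0935]
orientation: [2.324, 2.11, 0.007]
wrist_force: [6.8, 2.2, -2.9]
opening: 0.0254
gripper_force: 3.6
```

Emit:
send_rows(
  increments=[
    [0.27, -1, 0, 0, 0, 0, 0],
    [0.27, -2, 0, 0, 0, 0, 0],
    [0.27, -2, 0, 0, 0, 0, 0],
  ],
)

```text
t: 49.9
tcp_pos: [0.5442, 0.174, 0.0935]
orientation: [2.322, 2.107, 0.014]
wrist_force: [14.1, 2.1, -8.8]
opening: 0.0252
gripper_force: 7.0
```

On the open stop (14 N, no motion). Retreat and check pad and handle once more.

Emit:
send_rows(
  increments=[
    [0.27, 6, 0, 0, 0, 0, 0],
    [0.4, 7, 0, 0, 0, 0, 0],
    [0.5, 7, 0, 30, 0, 0, 0],
    [0.5, 7, 0, 70, 0, 0, 0],
    [0.6, -16, -240, 88, 0, 0, -1.3],
    [0.6, -16, -240, 88, 0, 0, -1.3],
    [0.6, -16, -240, 88, 0, 0, -1.3],
    [0.6, -16, -240, 88, 0, 0, -1.3],
    [0.6, -16, -240, 88, 0, 0, -1.3],
    [0.6, -16, -240, 88, 0, 0, -1.3],
    [0.6, -16, -240, 88, 0, 0, -1.3],
    [0.6, -16, -240, 88, 0, 0, -1.3],
    [0.6, -16, -240, 88, 0, 0, -1.3],
    [0.6, -16, -240, 88, 0, 0, -1.3],
    [0.6, -16, -240, 88, 0, 0, -1.3],
  ],
)

```text
t: 51.15
tcp_pos: [0.5242, -0.0647, 0.1804]
orientation: [-2.346, -2.088, 0.001]
wrist_force: [0.1, -0.3, 0.6]
opening: 0.0562
gripper_force: 0.0
```

```bash
python3 - <<'E'
from h import *
p=snap("wrist","pad3.png"); padmm("pad3.png")
snap("top","t21.png"); im=cv2.imread("pics/raw_t21.png")
g=cv2.cvtColor(im,cv2.COLOR_BGR2GRAY)[205:222,268:300]; ys,xs=np.nonzero(g<60); P=np.array([ray("top",x+268,y+205,.087)[:2] for x,y in zip(xs,ys)])
if len(P)>20:
    c=P.mean(0); d=np.linalg.svd(P-c)[2][0]; print(c,len(P),"axis deg",np.degrees(np.arctan2(d[1],d[0]))%180,"from stem",np.degrees(np.arctan2(c[1]-.096,c[0]-.539)))
E
```

```text
pad3.png [ 0.5242 -0.0647  0.1804] closing axis deg -6.6
pad3.png bar-to-rubber mm 51.2 [51.02 51.35] 195
t21.png [ 0.5243 -0.0647  0.1805] closing axis deg -6.6
[0.54574886 0.17261684] 149 axis deg 83.17216690568249 from stem 84.96604813957903
```

The pad still reads 3.35 mm, the handle lies along the jig's +y (83–85°), and the gripper is clear. Handing in.

```bash
python3 -c "
from workcell import manip
print(manip.close_job())"
```

```text
the job is handed in; nothing more can be done
None
```

The changeover is finished and handed in (result not reported back): two tested blocks in the tray, three untested blocks in the nests, seal pad pressed back about 3.4 mm, air valve on its open stop; I viewed 15 pictures, one over the limit of 14.

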